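# Glue-up of a sandwich panel pile under the timer

### The arm

A 6-joint arm with a two-finger parallel gripper is mounted at the origin on the work surface. World frame = base frame: x ahead of the robot, y to its left, z up, the work surface at z = 0. Lengths are in m, angles in rad, forces in N, time in s.
With the tool pointing down it reaches from about 0.375 to 0.75 m from the base axis. Payload 9 kg.
Tool frame: the origin (TCP) lies between the finger pads; the fingertips stand 19 mm ahead of it and the grasp point (between the pads) is the TCP (ctrl.finger_overhang is the distance from the TCP to the fingertips, in m); z points along the fingers, y is the line along which they close (so a half turn about z gives the same grasp; the last joint's range is limited). The gripper opens to 85 mm and grips with 20 to 120 N. Pads are 22 mm wide; open, the fingers measure 114 mm over their backs; the gripper's body (76 mm by 85 mm) begins 54 mm behind the grasp point. The pads swing forward as they close: fully open they stand 13 mm farther back than shut.
Start: joints at [-1.559, 0.104, 0.097, 1.564, 0, 1.353], TCP at [0.137, -0.584, 0.213] pointing down, gripper open.
Joint ranges: [-2.99, 2.99], [-0.84, 1.86], [-1.1, 1.16], [-1.84, 2.11], [-1.51, 1.56], [-3.14, 3.14]. Speed limits (rad/s): [2.22, 2.22, 2.57, 3.14, 3.14, 3.14].

### API

Orientations are given as a 3x3 rotation matrix whose columns are the frame's x, y, z axes.
In Python, from plant import ctrl gives the robot as it stands.
- The arm moves only by the shell command python3 -m handwheel 'ROWS' [FORCE]. ROWS is JSON, a list of rows, each a list of 7 numbers: the shift along the world's x, y, z normalised to -1 to 1, where 1 is 0.8 m, then the turn, a rotation vector about the world's x, y, z normalised to -1 to 1, where 1 is 30 degrees, then the opening, from 0 (shut) to 1 (fully open). A call has 1 to 12 rows; each row shifts and turns the commanded pose from where the row before left it; what a row does not reach is not made up. A row lasts 1/12 s, in which the tool goes at most 41.7 mm and 7.16 degrees, less where a joint would pass 70% of its speed; a pose out of reach is approached as far as the arm can. A call with a number of a shift or a turn outside -1 to 1 is refused whole. A call with a gripper value outside its range is refused whole. The fingers move at their own pace and stop on an object; FORCE is the grip in N (left out, the last holds). Time passes only in rows, so rows that do not move let the fingers close. It gives the time, the measured TCP pose, the force, the opening and the grip force at its end, in the units of the state.
- ctrl.sense(): the state, without advancing time (a new reading comes with each control period).
- ctrl.camera(name): name is "scene" or "top" or "wrist"; returns a dict with "pixels" (420x560x3 uint8, blue, green, red), "camera_matrix" (3x3 intrinsics, pixels), "k1" (the pictures are not rectified: a ray, as slopes to the right and down, at radius r is drawn at 1 + k1 r^2 times it, then the intrinsics apply), "T" (4x4, takes a point from camera to world coordinates); the wrist camera has in their place "hand_eye" (4x4, takes a point from camera to tool coordinates, whose origin is the TCP and whose axes are the flange's). Camera axes: x right, y down, z forward; pixel columns grow to the right and rows downward; lengths in m; the calibration is good to about 2 mm. A picture is of the moment at which its call begins: read the wrist's pose just before it. There is no depth.
- ctrl.sign_off(): hands the job in; it is judged then, once.
The state is a dict: "clock": time; "joint_positions": joint angles; "joint_velocities": joint speeds; "joint_torque": joint torques, N m; "eef_pos": TCP position; "orientation": TCP orientation; "ft_force": force on the tool from outside, world axes, zero at the start; "ft_torque": the same for the moment, N m; "width": opening from 0.0 (shut) to 1.0 (fully open); "grasp_force": force on a finger pad.
Only numpy, scipy, OpenCV 4.12 (cv2) and the standard library are available. Lean on these libraries where they do the work, as an engineer would, in place of code of your own. Each camera call takes 0.05 s, during which the arm holds its last target. There are 200 camera calls.

### The job

Turn the timer dial back to off (the bar mark). Then stack all the loose red-faced panels flat and squarely on the outline of the bonding jig, one on another in any order, and set the steel press block squarely on top of the pile. When the pile is complete and pressed, turn the dial to the two-dot mark and leave everything standing so; do not knock over or shove aside the tape roll, the brush or the hardener bottle.

Things in the scene. Friction and masses are not known exactly. Their poses are not given: they have to be found in the camera images.
- dial (a joint): the timer's black dial: angle in rad, growing as it is turned clockwise seen from above, stops at 0 and 2.094. It clicks into four detents 40 degrees apart: 0 = pointer at the single white bar (off), 0.698 = one dot, 1.396 = two dots, 2.094 = three dots.
- dial_grip (a point): point on the dial's upright axis, within its grip, 88 mm above the bench; its x and y axes turn with the dial. The grip is an upright bar 56 mm long (along x), 15 mm thick (along y); its top is 12 mm above this point and its foot, on a disc of 62 mm diameter, 20 mm below. The white pointer line is on the -x half of the bar.
- timer: fixed dark grey timer box 140 x 140 x 60 mm, origin under its centre. The dial is in the middle of its top; seen from the box's centre the bar mark (off) lies along its own -x, and the dots follow clockwise seen from above, at 40, 80 and 120 degrees.
- jig: fixed aluminium bonding jig plate 140 x 120 x 10 mm, origin under its centre, with black corner lines that outline one panel (80 mm along its x, 46 mm along its y) in the middle of its top
- jig_top (a point): centre of the jig's top face, where the pile belongs; axes as the jig
- press: loose steel press block, 80 (x) x 50 (y) x 24 mm, 0.55 kg, origin at the centre of its underside; on top stands a dark grip bar 50 mm long (x), 16 mm thick (y), from 24 to 58 mm above the underside
- press_grip (a point): point on the press block's grip bar, 44 mm above the block's underside; axes as the block
- panel0: flat rigid sandwich panel with red faces and a cream core, 80 (x) x 46 (y) x 12 mm, about 60 g, lying loose on the bench; origin at its very centre (6 mm above the bench when it lies flat), z axis through its thickness; either face may be up. Three to five such panels are present, all alike.
- panel1: flat rigid sandwich panel with red faces and a cream core, 80 (x) x 46 (y) x 12 mm, about 60 g, lying loose on the bench; origin at its very centre (6 mm above the bench when it lies flat), z axis through its thickness; either face may be up. Three to five such panels are present, all alike.
- panel2: flat rigid sandwich panel with red faces and a cream core, 80 (x) x 46 (y) x 12 mm, about 60 g, lying loose on the bench; origin at its very centre (6 mm above the bench when it lies flat), z axis through its thickness; either face may be up. Three to five such panels are present, all alike.
- panel3: flat rigid sandwich panel with red faces and a cream core, 80 (x) x 46 (y) x 12 mm, about 60 g, lying loose on the bench; origin at its very centre (6 mm above the bench when it lies flat), z axis through its thickness; either face may be up. Three to five such panels are present, all alike.
- panel4: flat rigid sandwich panel with red faces and a cream core, 80 (x) x 46 (y) x 12 mm, about 60 g, lying loose on the bench; origin at its very centre (6 mm above the bench when it lies flat), z axis through its thickness; either face may be up. Three to five such panels are present, all alike.
- tape: roll of paper tape lying flat, 84 mm across, 22 mm high (bystander)
- hardener: white hardener bottle, 72 mm across, 160 mm tall, standing (bystander)
- brush: paint brush lying on the bench (bystander)
Mind the look-alikes: they are no part of the job. What is shaped like the panel4 but yellow is not meant.

How it is judged:
On the way, in this order (a step that is already met when the one before it is completed fails the run):
1. the dial is at off (value of joint dial below 0.2 rad), for 0.3 s.
2. with the dial still at off, all panels are piled squarely on the jig with the press block on top (value of joint dial below 0.2 rad and horizontal distance between each of panel0, panel1, panel2, panel3, panel4, press and jig_top below 0.008 m and angle between the x axis of each of panel0, panel1, panel2, panel3, panel4, press and the x axis of jig_top, either way round below 0.14 rad and angle between the z axis of each of panel0, panel1, panel2, panel3, panel4 and the z axis of jig_top, either way round below 0.08 rad and z of each of panel0, panel1, panel2, panel3, panel4 in the frame of press below -0.003 m and z of each of panel0, panel1, panel2, panel3, panel4 in the frame of jig_top above 0.003 m and angle between press's own z axis and vertical below 0.08 rad and linear speed of each of panel0, panel1, panel2, panel3, panel4, press below 0.02 m/s), for 0.3 s.
3. the dial is at two dots while the pile stands complete (value of joint dial between 1.196 and 1.596 rad and horizontal distance between each of panel0, panel1, panel2, panel3, panel4, press and jig_top below 0.008 m and angle between the x axis of each of panel0, panel1, panel2, panel3, panel4, press and the x axis of jig_top, either way round below 0.14 rad and angle between the z axis of each of panel0, panel1, panel2, panel3, panel4 and the z axis of jig_top, either way round below 0.08 rad and z of each of panel0, panel1, panel2, panel3, panel4 in the frame of press below -0.003 m and z of each of panel0, panel1, panel2, panel3, panel4 in the frame of jig_top above 0.003 m and angle between press's own z axis and vertical below 0.08 rad), for 0.3 s.
At the end, for the whole second after the job is handed in: All panels present lie flat on the jig in one pile and the press block on top of it, each within 8 mm of the jig's centre and within 0.14 rad (8 degrees) of its direction (either way round), at rest; the dial rests at two dots (1.396 rad, within 0.2) (all of step 3 and velocity of joint dial between -0.05 and 0.05 rad/s and linear speed of each of panel0, panel1, panel2, panel3, panel4, press below 0.02 m/s); the robot touches nothing.
It fails at once if another thing on the bench (tape, bottle, brush) is shoved more than 6 cm away (distance of any of tape, hardener, brush from where it was at the start of the episode above 0.06 m).
It fails at once if the hardener bottle is knocked over (angle between hardener's own z axis and vertical above 0.7 rad).
Of panel0, panel1, panel2, panel3, panel4 only 3 to 5 are there at a start; the rules pass over those that are not, and their reading is None.
At some moment in a run one of panel0, panel1, panel2, panel3, panel4 may be knocked a few centimetres aside while the robot is not near it.
Once in a run the grip may slacken for a moment while it holds something.
It also fails if it takes over 210 s, if anything falls off the work surface, if the arm or the gripper's body presses on something with over 40 N, if the wrist force passes 120 N, or if a joint passes its speed limit or range.

## Working session

There is one attempt and no reset: what is moved stays moved. The work goes in short steps, Python scripts to look and compute and a shell command to move; the robot and the scene stay as the last step left them, time stands still between calls to the robot, and variables do not carry over. Pictures are saved under pics/ and viewed, at most 14 in all, crops included, and the job is handed in when it is done.

```bash
ls; mkdir -p pics
cat > h.py <<'E'
import numpy as np, cv2
from plant import ctrl
def shot(n, save=None):
    s=ctrl.sense(); c=ctrl.camera(n); c['pixels']=np.array(c['pixels'],dtype=np.uint8)
    if n=='wrist':
        T=np.eye(4); T[:3,:3]=np.array(s['orientation']); T[:3,3]=s['eef_pos']; c['T']=T@np.array(c['hand_eye'])
    if save: cv2.imwrite('pics/'+save,c['pixels'])
    return c
def ray(c,uv):
    K=np.array(c['camera_matrix'],float); uv=np.atleast_2d(np.asarray(uv,float))
    d=cv2.undistortPoints(uv[:,None],K,np.array([c['k1'],0,0,0,0.]))[:,0]
    T=np.array(c['T']); D=np.c_[d,np.ones(len(d))]@T[:3,:3].T
    return T[:3,3],D
def plane(c,uv,z):
    o,D=ray(c,uv); return o+D*((z-o[2])/D[:,2])[:,None]
def proj(c,P):
    T=np.linalg.inv(np.array(c['T'])); r,_=cv2.Rodrigues(T[:3,:3])
    return cv2.projectPoints(np.atleast_2d(np.asarray(P,float)),r,T[:3,3],np.array(c['camera_matrix'],float),np.array([c['k1'],0,0,0,0.]))[0][:,0]
E
python3 - <<'E'
from h import *
for n in('scene','top'):
    c=shot(n,n+'0.png'); print(n,c['k1'],np.round(c['T'],3).tolist(),c['camera_matrix'])
s=ctrl.sense(); print(s)
E
```

```text
pics
scene 0.019593399844784726 [[0.595, 0.674, -0.438, 1.059], [0.804, -0.494, 0.331, -0.462], [0.007, -0.549, -0.836, 1.114], [0.0, 0.0, 0.0, 1.0]] [[465.42571045   0.         278.12321881]
 [  0.         465.42571045 208.60688914]
 [  0.           0.           1.        ]]
top 0.04842032600044303 [[-0.006, -0.997, 0.073, 0.434], [-1.0, 0.006, 0.013, -0.077], [-0.014, -0.073, -0.997, 1.289], [0.0, 0.0, 0.0, 1.0]] [[509.55890379   0.         278.4870873 ]
 [  0.         509.55890379 208.80636978]
 [  0.           0.           1.        ]]
{'clock': 0.1, 'joint_positions': array([-1.55868436e+00,  1.04609343e-01,  9.65834332e-02,  1.56393229e+00,
       -2.36889663e-06,  1.35307100e+00]), 'joint_velocities': array([-2.38451055e-05, -9.70008784e-04,  1.41552622e-03,  2.50450182e-04,
        4.75722144e-04,  6.35073884e-04]), 'joint_torque': array([ 6.76139447e-03, -5.58210468e+01,  5.04719317e+01,  1.31350517e-02,
       -2.06866011e-04, -1.14040361e-06]), 'eef_pos': array([ 0.13668125, -0.58389852,  0.21203785]), 'orientation': array([[ 9.73703477e-01,  2.27819093e-01, -1.64410050e-05],
       [ 2.27818958e-01, -9.73702815e-01,  1.16176351e-03],
       [ 2.48663255e-04, -1.13495874e-03, -9.99999325e-01]]), 'ft_force': array([0.46124611, 0.34672455, 0.22655331]), 'ft_torque': array([-4.53121713e-02, -4.36760745e-02,  7.22722148e-05]), 'grasp_force': 0.0, 'width': 0.9971276401662559}
```

View pics/top0.png

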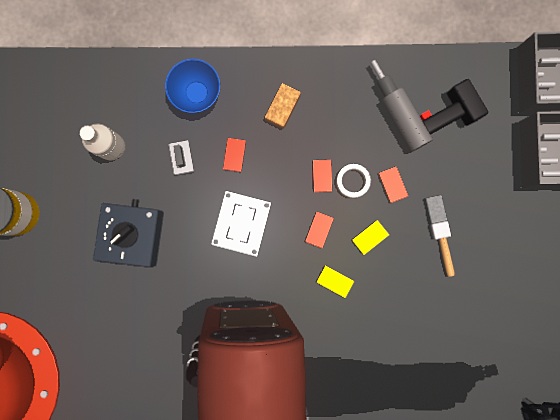

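View pics/scene0.png

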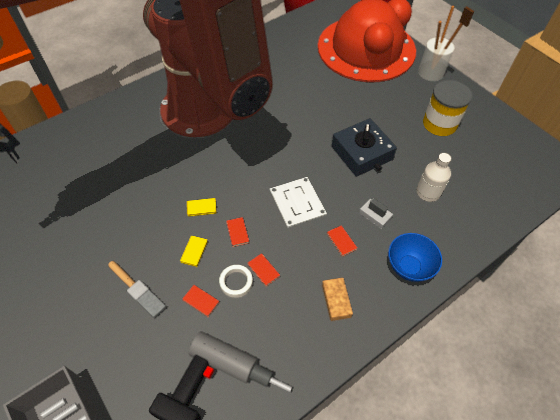

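The red-faced panels are at top-view (234,155), (322,176), (393,184), (319,230). Look-alikes are the yellow panels at (370,237) and (335,281), the cork block at (282,105), the drill's red switch at (426,115) and the red dome at (20,370). I choose the four red rectangles. Next I check them and the timer in one close crop, and measure.

```bash
cat >> h.py <<'E'
def red(c,z=0.012,amin=150):
    hsv=cv2.cvtColor(c['pixels'],cv2.COLOR_BGR2HSV); h,s,v=cv2.split(hsv)
    m=(((h<9)|(h>172))&(s>120)&(v>120)).astype(np.uint8)
    cs,_=cv2.findContours(m,cv2.RETR_EXTERNAL,cv2.CHAIN_APPROX_NONE); out=[]
    for k in cs:
        if cv2.contourArea(k)<amin: continue
        out.append((k[:,0].mean(0),rect(plane(c,k[:,0],z))))
    return out
def rect(P):
    (cx,cy),(w,h),a=cv2.minAreaRect((P[:,:2]*1000).astype(np.float32))
    if w<h: w,h,a=h,w,a+90
    a=(a+90)%180-90
    return np.round([cx/1000,cy/1000,a,w,h],4)   # centre, long axis deg, size mm
E
python3 - <<'E'
from h import *
c=shot('top')
for u,r in red(c): print(u.round(),r)
im=c['pixels']
a=cv2.resize(im[130:260,215:415],(800,520),interpolation=cv2.INTER_CUBIC); 
b=cv2.resize(im[130:275,85:285],(800,580),interpolation=cv2.INTER_CUBIC)
cv2.imwrite('pics/c1.png',cv2.resize(np.vstack([a,b]),(436,600),interpolation=cv2.INTER_AREA)); cv2.imwrite('pics/c2.png',b)
# white jig plate, timer
hsv=cv2.cvtColor(im,cv2.COLOR_BGR2HSV)
m=((hsv[...,2]>190)&(hsv[...,1]<40)).astype(np.uint8)
for k in cv2.findContours(m,cv2.RETR_EXTERNAL,cv2.CHAIN_APPROX_NONE)[0]:
    if cv2.contourArea(k)>200: print('white',k[:,0].mean(0),rect(plane(c,k[:,0],.01)))
E
```

```text
[ 11. 387.] [1.026000e-01 5.845000e-01 2.886600e+00 1.575266e+02 6.431390e+01]
[255. 383.] [1.045000e-01 8.000000e-04 8.997170e+01 2.035196e+02 1.745963e+02]
[ 31. 365.] [1.544000e-01 5.439000e-01 1.750020e+01 2.790243e+02 1.103223e+02]
[319. 230.] [  0.4746  -0.1613 -21.5206  82.1937  46.9881]
[393. 184.] [ 0.5872 -0.348  21.1972 81.3967 48.8344]
[322. 176.] [ 0.6119 -0.1703 -0.5689 81.2897 45.3395]
[234. 155.] [ 6.65800e-01  5.16000e-02 -8.57180e+00  8.19768e+01  4.73556e+01]
white [441.26315789 229.98245614] [  0.4719  -0.4644 -77.8412  39.4989  38.2828]
white [240.93367347 223.13265306] [ 4.918000e-01  3.470000e-02 -1.489900e+01  1.407502e+02  1.190912e+02]
white [353.43617021 180.06382979] [ 0.5989 -0.2494 89.4897 82.8172 81.1355]
white [180.82105263 156.77894737] [ 0.6612  0.1866 10.4465 78.8965 48.7258]
white [102.89473684 136.75438596] [ 0.7132  0.3834  8.3348 57.8482 35.4067]
```

View pics/c2.png

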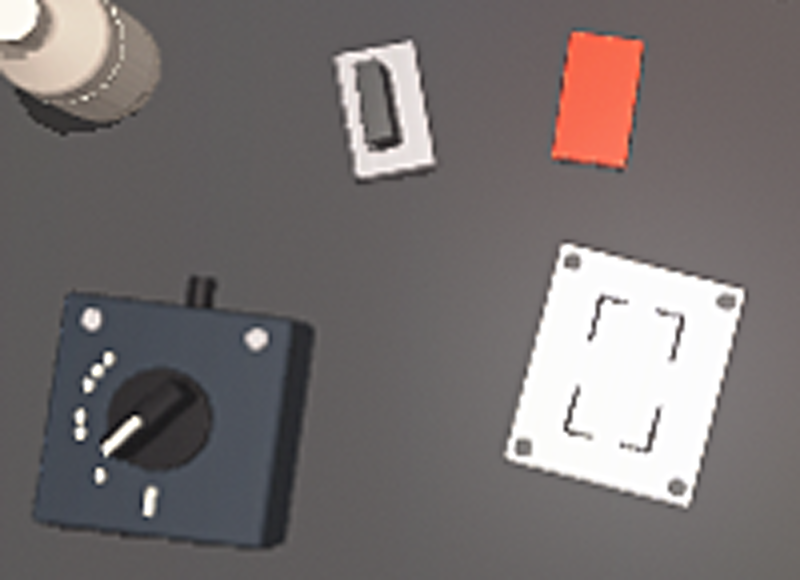

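The crop shows the timer at crop (175,420) with its bar mark at (148,500), and dots following clockwise at (100,475), (80,425) and (98,370). The pointer aims lower left, at one dot. The press block is at (385,110), a panel at (598,100) and the jig at (625,375). Now the timer position and the moves needed.

Run:
```python
from h import *
c=shot('top')
f=lambda x,y:(85+x/4,130+y/4)
print('disc',plane(c,[f(160,418)],.066)); print('ptr ends',plane(c,[f(140,418),f(103,455)],.1))
print('bar,dots',plane(c,[f(148,500),f(100,475),f(80,425),f(98,370)],.06))
c=shot('wrist'); print(np.round(c['hand_eye'],3).tolist(),c['camera_matrix'],c['k1'])
```

```text
disc [[0.46384518 0.3072894  0.066     ]]
ptr ends [[0.4630982  0.308197   0.1       ]
 [0.44177187 0.32918985 0.1       ]]
bar,dots [[0.4149014  0.31543804 0.06      ]
 [0.430073   0.34440009 0.06      ]
 [0.46013831 0.35697478 0.06      ]
 [0.49316687 0.34687077 0.06      ]]
[[-0.001, -0.946, -0.324, 0.084], [1.0, -0.001, -0.002, -0.001], [0.001, -0.324, 0.946, -0.161], [0.0, 0.0, 0.0, 1.0]] [[349.42572297   0.         273.38607991]
 [  0.         349.42572297 214.66709793]
 [  0.           0.           1.        ]] 0.025390605270102767
```

```bash
python3 -m handwheel '[[0.036,0.036,0,0,0,0.23,1],[0.036,0.036,0,0,0,0.23,1],[0.036,0.036,0,0,0,0.23,1],[0.036,0.036,0,0,0,0.23,1],[0.036,0.036,0,0,0,0.23,1],[0.036,0.036,0,0,0,0.23,1],[0.036,0.036,0,0,0,0.23,1],[0.036,0.036,0,0,0,0.23,1],[0.036,0.036,0,0,0,0.23,1],[0.036,0.036,0,0,0,0.23,1],[0.036,0.036,0,0,0,0.23,1],[0.036,0.036,0,0,0,0.23,1]]' 40
```

```text
clock: 1.25
eef_pos: [0.4834, -0.2369, 0.2129]
orientation: [[-0.11, 0.994, 0.0], [0.994, 0.11, -0.0], [-0.0, 0.0, -1.0]]
ft_force: [0.4, -0.6, -0.5]
width: 0.997
grasp_force: 0.0
```

```bash
python3 -m handwheel '[[0,0.05,0,0,0,0.11,1],[0,0.05,0,0,0,0.11,1],[0,0.05,0,0,0,0.11,1],[0,0.05,0,0,0,0.11,1],[0,0.05,0,0,0,0.11,1],[0,0.05,0,0,0,0.11,1],[0,0.05,0,0,0,0.11,1],[-0.004,0.05,0,0,0,0.11,1],[-0.005,0.05,0,0,0,0.11,1],[-0.005,0.05,0,0,0,0.11,1],[-0.005,0.05,0,0,0,0.11,1],[-0.005,0.05,0,0,0,0.11,0.6]]' && python3 -m handwheel '[[0,0.05,0,0,0,0,0.4],[0,0.03,0,0,0,0,0.4],[0,0,0,0,0,0,0.4],[0,0,0,0,0,0,0.4]]'
python3 - <<'E'
from h import *
c=shot('wrist','w1.png'); s=ctrl.sense(); print(s['eef_pos'],s['joint_positions'])
print(proj(c,[[.464,.307,.066],[.464,.307,.1]]))
E
```

```text
clock: 2.25
eef_pos: [0.4624, 0.2434, 0.2129]
orientation: [[-0.716, 0.698, 0.001], [0.698, 0.716, 0.0], [-0.0, 0.0, -1.0]]
ft_force: [0.1, -0.3, -0.6]
width: 0.884
grasp_force: 0.0
clock: 2.58
eef_pos: [0.4625, 0.3064, 0.2123]
orientation: [[-0.716, 0.698, -0.001], [0.698, 0.716, -0.0], [0.0, -0.001, -1.0]]
ft_force: [-0.6, 0.3, -1.0]
width: 0.4
grasp_force: 0.0
[0.46278453 0.30544118 0.21244067] [ 3.47606975e-01 -3.41137473e-02 -4.43971153e-02  1.56113485e+00
 -2.30222943e-04  1.12204014e+00]
[[274.17930748 193.5410744 ]
 [274.26459634 204.55545586]]
```

View pics/w1.png

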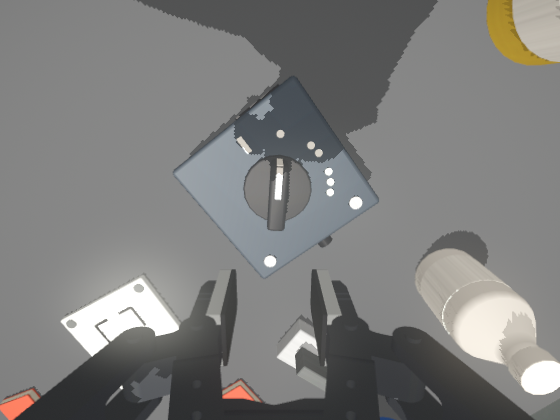

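The wrist picture shows the dial disc centred near (277,188), its bar running from (284,158) to (276,229) with the pointer line on top at (278,186), and one dot above it at (280,133). Fingers are clear at (225,310) and (322,310).

Run:
```python
from h import *
c=shot('wrist')
im=c['pixels']; g=cv2.cvtColor(im,cv2.COLOR_BGR2GRAY)
print('disc',plane(c,[(277.5,188)],.067))
m=np.zeros_like(g); roi=(slice(145,240),slice(235,320)); m[roi]=((g[roi]<62)*255)
# top of bar: white pointer
w=np.zeros_like(g); w[roi]=(g[roi]>170); ys,xs=np.nonzero(w); P=plane(c,np.c_[xs,ys],.1); r=rect(P); print('ptr',r,len(xs))
print('bar top',plane(c,[(284,158),(276,229)],.1))
print('marks',plane(c,[(244,146),(280,133),(315,149),(330,182),(356,203),(270,261),(294,78),(376,200),(266,276),(176,173)],.06).round(4))
```

```text
disc [[0.46250157 0.31193197 0.067     ]]
ptr [ 0.4486  0.3283 45.5563 59.7985 42.5606] 340
bar top [[0.44240475 0.33807236 0.1       ]
 [0.48062464 0.29203295 0.1       ]]
marks [[0.4156 0.3162 0.06  ]
 [0.4298 0.3469 0.06  ]
 [0.4616 0.3594 0.06  ]
 [0.4935 0.349  0.06  ]
 [0.5256 0.353  0.06  ]
 [0.5121 0.2534 0.06  ]
 [0.4059 0.3863 0.06  ]
 [0.5364 0.3682 0.06  ]
 [0.5211 0.2389 0.06  ]
 [0.3893 0.2547 0.06  ]]
```

```bash
python3 -m handwheel '[[0,0.008,0,0,0,-0.09,0.4],[0,0,-0.036,0,0,0,0.4],[0,0,-0.036,0,0,0,0.4],[0,0,-0.036,0,0,0,0.4],[0,0,-0.036,0,0,0,0.4],[0,0,-0.003,0,0,0,0.4],[0,0,0,0,0,0,0],[0,0,0,0,0,0,0],[0,0,0,0,0,0,0],[0,0,0,0,0,0,0]]' 30
```

```text
clock: 3.52
eef_pos: [0.4644, 0.312, 0.0974]
orientation: [[-0.68, 0.733, 0.003], [0.733, 0.68, 0.001], [-0.001, 0.003, -1.0]]
ft_force: [-0.2, 0.2, -0.1]
width: -0.002
grasp_force: 0.0
```

Run:
```python
from h import *
c=shot('wrist','w2.png'); s=ctrl.sense(); print(s['eef_pos'],s['width'],s['ft_force'])
print(proj(c,[s['eef_pos'],[.463,.312,.1],np.array(s['eef_pos'])-[0,0,.019]]))
```

```text
[0.46418145 0.31202394 0.09704769] -0.0017141317247889858 [ 0.51810382 -0.13113736  0.05325624]
[[271.65292    267.3872121 ]
 [269.89324968 268.72312483]
 [271.6902082  251.69418412]]
```

View pics/w2.png

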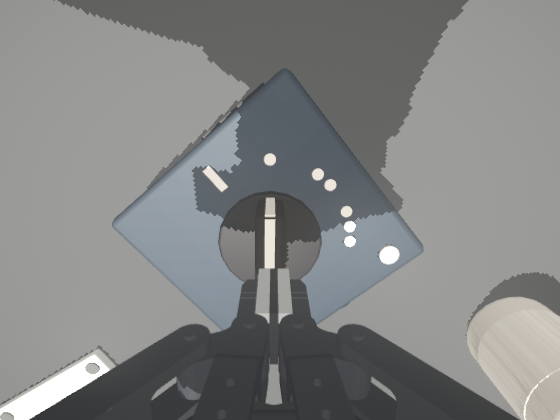

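The picture shows the fingers fully shut at (273,290) above the bar, whose pointer runs (269,213)–(269,268): they closed over it, too high. I open, go lower and retry, watching the force.

```bash
python3 -c "
from plant import ctrl; print(ctrl.finger_overhang, [a for a in dir(ctrl) if a[0]!='_'])"
python3 -m handwheel '[[0,0,0.012,0,0,0,0.4],[0,0,0,0,0,0,0.4],[0,0,0,0,0,0,0.4],[0,0,0,0,0,0,0.4],[0,0,-0.012,0,0,0,0.4],[0,0,-0.006,0,0,0,0.4],[0,0,-0.006,0,0,0,0.4]]' 30; python3 -m handwheel '[[0,0,0,0,0,0,0],[0,0,0,0,0,0,0],[0,0,0,0,0,0,0],[0,0,0,0,0,0,0]]'
```

```text
0.019 ['IKError', 'camera', 'finger_overhang', 'sense', 'sign_off']
clock: 4.15
eef_pos: [0.4625, 0.3115, 0.0841]
orientation: [[-0.68, 0.733, -0.001], [0.733, 0.68, -0.0], [0.001, -0.001, -1.0]]
ft_force: [0.1, 0.8, 0.2]
width: 0.4
grasp_force: 0.0
clock: 4.48
eef_pos: [0.4632, 0.3118, 0.0858]
orientation: [[-0.68, 0.733, 0.0], [0.733, 0.68, 0.0], [-0.0, 0.0, -1.0]]
ft_force: [1.2, -0.8, 0.4]
width: -0.002
grasp_force: 0.0
```

Run:
```python
from h import *
c=shot('scene'); u=proj(c,[.463,.312,.09])[0]; print(u)
x,y=int(u[0]),int(u[1]); a=c['pixels'][max(0,y-60):y+50,x-70:x+70]
w=shot('wrist')['pixels'][140:350,140:420]
cv2.imwrite('pics/s2.png',np.vstack([cv2.resize(a,(420,330),interpolation=cv2.INTER_CUBIC),cv2.resize(w,(420,260))]))
```

```text
[366.62352817 133.17786418]
```

View pics/s2.png

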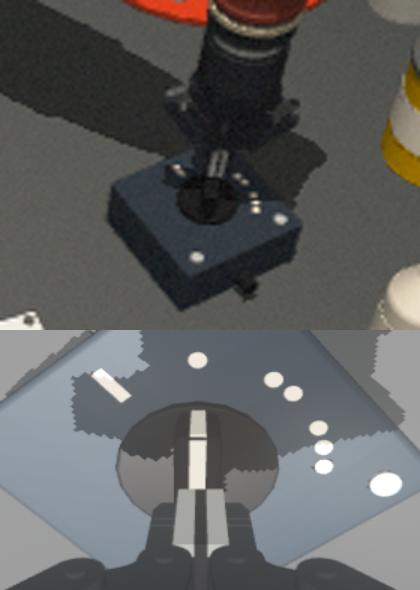

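The upper half shows the gripper over the disc at (208,200). The lower half shows shut pads at (200,500) hiding the bar's middle, so the tips sit higher than assumed. I go lower in small steps, watching the force.

```bash
python3 -m handwheel '[[0,0,0.012,0,0,0,0.4],[0,0,0,0,0,0,0.4],[0,0,0,0,0,0,0.4],[0,0,-0.012,0,0,0,0.4],[0,0,-0.006,0,0,0,0.4],[0,0,0,0,0,0,0.4]]' 30; python3 -m handwheel '[[0,0,-0.006,0,0,0,0.4],[0,0,0,0,0,0,0.4]]'; python3 -m handwheel '[[0,0,-0.006,0,0,0,0.4],[0,0,0,0,0,0,0.4]]'
```

```text
clock: 5.08
eef_pos: [0.4619, 0.3113, 0.0786]
orientation: [[-0.68, 0.733, -0.003], [0.733, 0.68, -0.001], [0.001, -0.003, -1.0]]
ft_force: [-0.3, 0.4, 0.1]
width: 0.4
grasp_force: 0.0
clock: 5.25
eef_pos: [0.4625, 0.3115, 0.0747]
orientation: [[-0.68, 0.733, -0.001], [0.733, 0.68, -0.0], [0.001, -0.001, -1.0]]
ft_force: [-0.1, -0.3, -0.4]
width: 0.402
grasp_force: 0.0
clock: 5.42
eef_pos: [0.4627, 0.3116, 0.0703]
orientation: [[-0.68, 0.733, -0.001], [0.733, 0.68, -0.0], [0.0, -0.001, -1.0]]
ft_force: [-0.0, -0.6, -0.5]
width: 0.394
grasp_force: 0.0
```

```bash
python3 -m handwheel '[[0,0,0,0,0,0,0],[0,0,0,0,0,0,0],[0,0,0,0,0,0,0],[0,0,0,0,0,0,0]]'
python3 - <<'E'
from h import *
w=shot('wrist')['pixels'][140:350,140:420]; c=shot('scene'); u=proj(c,[.463,.312,.09])[0]
x,y=int(u[0]),int(u[1]); a=c['pixels'][y-60:y+50,x-70:x+70]
cv2.imwrite('pics/s3.png',np.vstack([cv2.resize(a,(420,330),interpolation=cv2.INTER_CUBIC),cv2.resize(w,(420,260))]))
E
```

```text
clock: 5.75
eef_pos: [0.4625, 0.3112, 0.0713]
orientation: [[-0.68, 0.733, -0.001], [0.733, 0.68, -0.001], [-0.0, -0.002, -1.0]]
ft_force: [-3.7, -3.6, 2.9]
width: 0.162
grasp_force: 32.0
```

Gripped (width 0.162 ≈ 14 mm). Turn counter-clockwise 40°.

```bash
python3 -m handwheel '[[0,0,0,0,0,0.2,0],[0,0,0,0,0,0.2,0],[0,0,0,0,0,0.2,0],[0,0,0,0,0,0.2,0],[0,0,0,0,0,0.2,0],[0,0,0,0,0,0.2,0],[0,0,0,0,0,0.15,0],[0,0,0,0,0,0,0],[0,0,0,0,0,0,0]]' 50;  python3 -m handwheel '[[0,0,0,0,0,0,0.4],[0,0,0,0,0,0,0.4],[0,0,0,0,0,0,0.4],[0,0,0.05,0,0,0,0.4],[0,0,0.05,0,0,0,0.4],[0,0,0.05,0,0,0,0.4],[0,0,0.025,0,0,0,0.5],[0,0,0,0,0,0,1],[0,0,0,0,0,0,1]]' 50;python3 - <<'E'
from h import *
w=shot('wrist')['pixels']; cv2.imwrite('pics/w3.png',w)
E
```

```text
clock: 6.6
eef_pos: [0.4623, 0.3109, 0.0714]
orientation: [[-0.993, 0.116, -0.002], [0.116, 0.993, -0.002], [0.001, -0.002, -1.0]]
ft_force: [-6.3, -4.9, 5.4]
width: 0.155
grasp_force: 53.1
clock: 7.35
eef_pos: [0.4641, 0.3122, 0.2128]
orientation: [[-0.993, 0.115, 0.003], [0.115, 0.993, 0.001], [-0.003, 0.002, -1.0]]
ft_force: [0.4, 0.1, -0.7]
width: 0.766
grasp_force: 0.0
```

View pics/w3.png

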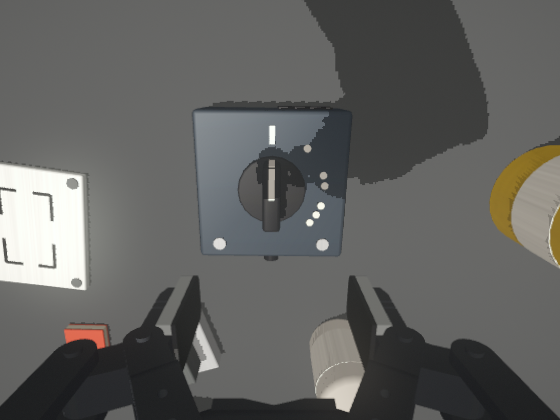

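Dial is at off: pointer at (271,185) in line with the bar mark at (272,134). Next I go over the jig and measure it closely.

```bash
cat >> h.py <<'E'
def yaw():
    R=np.array(ctrl.sense()['orientation']); return np.degrees(np.arctan2(R[1,0],R[0,0]))
def jig(c,z=.01):
    im=c['pixels']; hsv=cv2.cvtColor(im,cv2.COLOR_BGR2HSV)
    m=((hsv[...,2]>150)&(hsv[...,1]<45)).astype(np.uint8)
    u0=proj(c,[.492,.035,z])[0]; best=None
    for k in cv2.findContours(m,cv2.RETR_EXTERNAL,cv2.CHAIN_APPROX_NONE)[0]:
        if cv2.contourArea(k)>3000 and cv2.pointPolygonTest(k,tuple(map(float,u0)),True)>-30:
            mm=np.zeros_like(m); cv2.drawContours(mm,[k],-1,1,-1)
            return rect(plane(c,k[:,0],z)), mm
    return None,None
E
python3 -m handwheel '[[0.005,-0.05,0,0,0,-0.04,1],[0.005,-0.05,0,0,0,-0.04,1],[0.005,-0.05,0,0,0,-0.04,1],[0.005,-0.05,0,0,0,-0.04,1],[0.005,-0.05,0,0,0,-0.04,1],[0.005,-0.05,0,0,0,-0.04,1],[0.005,-0.045,0,0,0,-0.04,1],[0,0,0,0,0,0,1],[0,0,0,0,0,0,1]]'
python3 - <<'E'
from h import *
c=shot('wrist','w4.png'); r,m=jig(c); print(r,yaw())
g=cv2.cvtColor(c['pixels'],cv2.COLOR_BGR2GRAY)
for k in cv2.findContours(((g<110)&(m>0)).astype(np.uint8),cv2.RETR_EXTERNAL,cv2.CHAIN_APPROX_NONE)[0]:
    if len(k)>25: print(k[:,0].mean(0).round(), plane(c,k[:,0],.01).mean(0).round(4), len(k))
for u,q in red(c): print(u,q)
E
```

```text
clock: 8.15
eef_pos: [0.4905, 0.0342, 0.2094]
orientation: [[-0.965, 0.263, -0.002], [0.263, 0.965, 0.001], [0.003, 0.0, -1.0]]
ft_force: [0.1, 0.2, 0.9]
width: 0.999
grasp_force: 0.0
[ 4.904000e-01  3.790000e-02 -1.513990e+01  1.379633e+02  1.188427e+02] 164.87660170306194
[297. 210.] [0.5301 0.0512 0.01  ] 80
[254. 210.] [0.5182 0.0062 0.01  ] 80
[  8.28571429 345.37755102] [  0.6085  -0.3243 -28.5247  63.5509  32.3296]
[123.86407767 297.77669903] [  0.5858  -0.1678 -88.1451  46.3983  35.037 ]
[327.42553191 312.10106383] [ 6.64500e-01  5.44000e-02 -8.44840e+00  8.08281e+01  4.62742e+01]
[ 95.22222222 209.46666667] [  0.4734  -0.1578 -21.4518  80.535   46.2639]
```

View pics/w4.png

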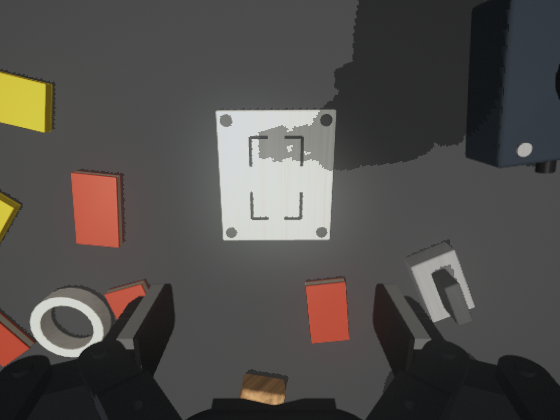

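The picture shows the jig at (276,175) with its outline corners at (250,150) to (302,205). Panels are at (98,210), (327,312) and (125,297, partly hidden), with the tape at (70,320) and the press at (440,280). First panel: hover, re-measure.

```bash
python3 -m handwheel '[[-0.004,-0.048,0,0,0,-0.043,0.75],[-0.004,-0.048,0,0,0,-0.043,0.75],[-0.004,-0.048,0,0,0,-0.043,0.75],[-0.004,-0.048,0,0,0,-0.043,0.75],[-0.004,-0.048,0,0,0,-0.043,0.75],[0,0,0,0,0,0,0.75],[0,0,0,0,0,0,0.75]]'
python3 - <<'E'
from h import *
c=shot('wrist'); print(yaw())
for u,q in red(c): print(u,q)
E
```

```text
clock: 8.78
eef_pos: [0.4748, -0.1564, 0.2102]
orientation: [[-0.93, 0.367, -0.001], [0.367, 0.93, 0.001], [0.002, 0.001, -1.0]]
ft_force: [1.1, 0.8, -0.4]
width: 0.751
grasp_force: 0.0
158.54270134800214
[142.72941176 305.94117647] [  0.5613  -0.3531 -66.4223  47.894   29.8769]
[305.61748634 286.90163934] [ 0.6092 -0.1675  1.3142 81.025  46.3278]
[507.94174757 263.75728155] [ 6.64800e-01  5.39000e-02 -8.59840e+00  8.06160e+01  4.62107e+01]
[270.16309013 177.52360515] [  0.4736  -0.1583 -21.4275  79.2423  46.3792]
```

```bash
python3 -m handwheel '[[-0.0015,-0.002,-0.045,0,0,0,0.75],[0,0,-0.045,0,0,0,0.75],[0,0,-0.045,0,0,0,0.75],[0,0,-0.045,0,0,0,0.75],[0,0,-0.045,0,0,0,0.75],[0,0,0,0,0,0,0.75]]'; python3 -m handwheel '[[0,0,-0.012,0,0,0,0.75],[0,0,-0.006,0,0,0,0.75],[0,0,0,0,0,0,0.75]]'; python3 -m handwheel '[[0,0,-0.006,0,0,0,0.75],[0,0,-0.004,0,0,0,0.75],[0,0,0,0,0,0,0.75]]'
```

```text
clock: 9.33
eef_pos: [0.4699, -0.1528, 0.024]
orientation: [[-0.932, 0.363, -0.009], [0.363, 0.932, 0.006], [0.01, 0.003, -1.0]]
ft_force: [-1.1, 1.0, -1.7]
width: 0.749
grasp_force: 0.0
clock: 9.58
eef_pos: [0.4748, -0.1577, 0.0178]
orientation: [[-0.931, 0.365, 0.001], [0.365, 0.931, -0.001], [-0.002, -0.0, -1.0]]
ft_force: [-0.4, -0.0, 0.4]
width: 0.753
grasp_force: 0.0
clock: 9.83
eef_pos: [0.4741, -0.1581, 0.009]
orientation: [[-0.93, 0.366, 0.001], [0.366, 0.93, -0.0], [-0.001, -0.0, -1.0]]
ft_force: [0.2, 0.3, -0.0]
width: 0.751
grasp_force: 0.0
```

```bash
python3 -m handwheel '[[0,0,-0.005,0,0,0,0.75],[0,0,-0.005,0,0,0,0.75],[0,0,0,0,0,0,0.75],[0,0,0,0,0,0,0.75]]'; python3 -m handwheel '[[0,0,-0.005,0,0,0,0.75],[0,0,0,0,0,0,0.75]]';  python3 -m handwheel '[[0,0,-0.005,0,0,0,0.75],[0,0,0,0,0,0,0.75]]'
```

```text
clock: 10.17
eef_pos: [0.4736, -0.1578, 0.0004]
orientation: [[-0.93, 0.366, -0.0], [0.366, 0.93, 0.0], [0.001, 0.0, -1.0]]
ft_force: [-0.1, -0.3, 0.3]
width: 0.753
grasp_force: 0.0
clock: 10.33
eef_pos: [0.4737, -0.1577, -0.0038]
orientation: [[-0.931, 0.366, -0.0], [0.366, 0.931, 0.0], [0.0, 0.0, -1.0]]
ft_force: [0.7, -0.7, -0.5]
width: 0.747
grasp_force: 0.0
clock: 10.5
eef_pos: [0.4736, -0.1577, -0.008]
orientation: [[-0.931, 0.366, -0.001], [0.366, 0.931, 0.0], [0.001, 0.0, -1.0]]
ft_force: [-0.5, -0.4, -0.6]
width: 0.749
grasp_force: 0.0
```

```bash
python3 -m handwheel '[[0,0,-0.004,0,0,0,0.62],[0,0,0,0,0,0,0.62],[0,0,0,0,0,0,0.62]]'; python3 -m handwheel '[[0,0,-0.004,0,0,0,0.62],[0,0,0,0,0,0,0.62]]';  python3 -m handwheel '[[0,0,0,0,0,0,0],[0,0,0,0,0,0,0],[0,0,0,0,0,0,0]]' 40
```

```text
clock: 10.75
eef_pos: [0.4737, -0.1577, -0.0107]
orientation: [[-0.931, 0.366, -0.0], [0.366, 0.931, 0.0], [0.0, 0.0, -1.0]]
ft_force: [-0.4, -0.3, 0.3]
width: 0.617
grasp_force: 0.0
clock: 10.92
eef_pos: [0.4737, -0.1578, -0.0141]
orientation: [[-0.931, 0.366, -0.0], [0.366, 0.931, 0.0], [0.0, 0.0, -1.0]]
ft_force: [-0.8, -0.4, -0.6]
width: 0.618
grasp_force: 0.0
clock: 11.17
eef_pos: [0.4739, -0.1579, -0.0136]
orientation: [[-0.931, 0.366, 0.0], [0.366, 0.931, -0.0], [-0.0, 0.0, -1.0]]
ft_force: [0.3, 0.2, 0.1]
width: 0.52
grasp_force: 40.9
```

```bash
python3 -m handwheel '[[0,0,0.01,0,0,0,0],[0,0,0.03,0,0,0,0],[0,0,0.05,0,0,0,0],[0,0,0.05,0,0,0,0],[0,0,0.05,0,0,0,0],[0,0,0.05,0,0,0,0],[0,0,0,0,0,0,0],[0,0,0,0,0,0,0]]' 40
python3 - <<'E'
from h import *
c=shot('wrist','w5.png'); s=ctrl.sense(); print(yaw(),s['eef_pos'])
for z in(.19,.2,.21,.22):
  for u,q in red(c,s['eef_pos'][2]+.0136+.012,800): print(u,q)
  break
E
```

```text
clock: 11.83
eef_pos: [0.4752, -0.1588, 0.1815]
orientation: [[-0.931, 0.366, 0.004], [0.366, 0.931, -0.003], [-0.005, -0.001, -1.0]]
ft_force: [-0.2, 0.7, -1.3]
width: 0.515
grasp_force: 41.1
158.5175155340967 [ 0.47429334 -0.1581316   0.1792315 ]
[142.06779661 320.57627119] [  0.4682  -0.2199 -69.5691  19.3207  18.7031]
[528.2027027  274.26126126] [ 0.5085 -0.0518 -8.4034 33.715  19.5742]
[273.53142857 286.56190476] [  0.4767  -0.1584 -21.6642  81.3335  47.0945]
```

View pics/w5.png

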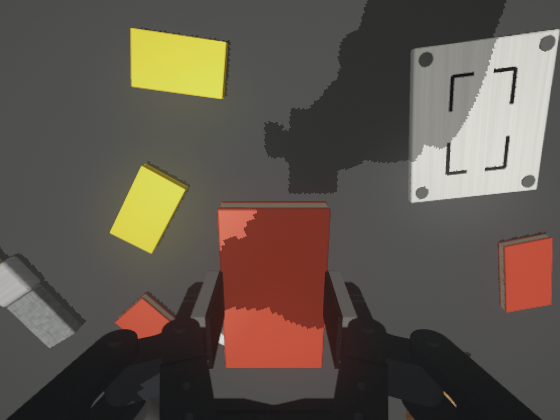

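Held panel shown at (275,285), centred between the pads and aligned; jig at upper right (485,115). Carry to the jig.

```bash
python3 -m handwheel '[[0.004,0.049,0,0,0,0.043,0],[0.004,0.049,0,0,0,0.043,0],[0.004,0.049,0,0,0,0.043,0],[0.004,0.049,0,0,0,0.043,0],[0.004,0.049,0,0,0,0.043,0],[0,0,-0.03,0,0,0,0],[0,0,-0.05,0,0,0,0],[0,0,-0.05,0,0,0,0],[0,0,-0.04,0,0,0,0],[0,0,0,0,0,0,0],[0,0,0,0,0,0,0],[0,0,0,0,0,0,0]]'; python3 -c "
from h import *
print(ctrl.sense()['eef_pos'],yaw())"
```

```text
clock: 12.88
eef_pos: [0.4903, 0.038, 0.0436]
orientation: [[-0.966, 0.26, 0.001], [0.26, 0.966, -0.0], [-0.001, 0.0, -1.0]]
ft_force: [0.4, -0.2, 0.3]
width: 0.519
grasp_force: 41.3
[0.49027178 0.03800647 0.04364458] 164.95797190685937
```

```bash
python3 -m handwheel '[[0,0,-0.03,0,0,0,0],[0,0,-0.02,0,0,0,0],[0,0,-0.007,0,0,0,0],[0,0,0,0,0,0,0],[0,0,0,0,0,0,0]]'; python3 -m handwheel '[[0,0,0,0,0,0,0.56],[0,0,0,0,0,0,0.6],[0,0,0,0,0,0,0.7],[0,0,0.02,0,0,0,0.75],[0,0,0.05,0,0,0,0.75],[0,0,0.05,0,0,0,0.75],[0,0,0.05,0,0,0,0.75],[0,0,0.05,0,0,0,0.75],[0,0,0.05,0,0,0,0.75],[0,0,0,0,0,0,0.75],[0,0,0,0,0,0,0.75]]'
cat >> h.py <<'E'
def look(z=.012):
    c=shot('wrist'); print('TCP',ctrl.sense()['eef_pos'].round(4),yaw().round(1))
    r,m=jig(c); print('jig',r)
    for u,q in red(c,z): print(u.round(),q)
    return c
E
python3 -c "
from h import *
c=look(.022)"
```

```text
clock: 13.3
eef_pos: [0.491, 0.0379, -0.0015]
orientation: [[-0.966, 0.259, 0.002], [0.259, 0.966, -0.0], [-0.002, 0.0, -1.0]]
ft_force: [0.5, -0.0, -1.2]
width: 0.52
grasp_force: 41.3
clock: 14.22
eef_pos: [0.4915, 0.0378, 0.216]
orientation: [[-0.966, 0.259, 0.005], [0.259, 0.966, -0.001], [-0.006, 0.0, -1.0]]
ft_force: [0.2, -0.0, -1.8]
width: 0.747
grasp_force: 0.0
TCP [0.4905 0.038  0.2138] 165.0
jig [ 4.908000e-01  3.760000e-02 -1.496700e+01  1.387635e+02  1.193510e+02]
[  9. 339.] [  0.6028  -0.314  -28.6596  61.1176  31.8999]
[129. 304.] [ 0.5977 -0.161   1.3214 67.224  45.9622]
[323. 307.] [ 6.57700e-01  5.47000e-02 -8.28840e+00  7.87456e+01  4.52516e+01]
[281. 188.] [ 5.01800e-01  4.21000e-02 -1.64434e+01  6.16040e+01  3.43853e+01]
```

```bash
sed -i 's/(s>120)&(v>120)/(s>110)\&(v>35)/' h.py; python3 -c "
from h import *
c=look(.022); cv2.imwrite('pics/c6.png',cv2.resize(c['pixels'][80:270,190:370],(540,570)))"
```

```text
TCP [0.4898 0.0382 0.2124] 165.0
jig [ 4.907000e-01  3.760000e-02 -1.498870e+01  1.384549e+02  1.193344e+02]
[  8. 341.] [  0.603   -0.3126 -28.5186  62.726   31.7385]
[128. 306.] [ 0.5972 -0.1608  1.2892 66.1948 46.238 ]
[323. 309.] [ 6.57500e-01  5.49000e-02 -8.41780e+00  7.91079e+01  4.59396e+01]
[273. 173.] [ 4.91400e-01  3.90000e-02 -1.51768e+01  7.90738e+01  4.57230e+01]
```

View pics/c6.png

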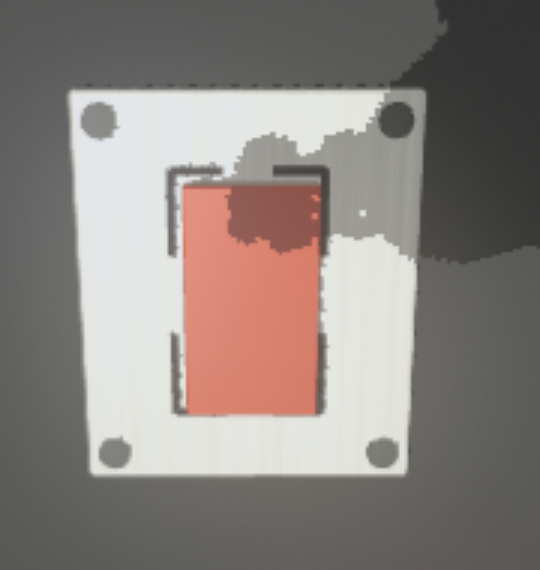

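Panel sits inside the outline corners at crop (253,300), about 1.5 mm to the right, so I'll bias the next ones by −1 mm in y. Next: the panel near (0.6645, 0.054).

```bash
python3 -m handwheel '[[0.0435,0.004,0,0,0,0.043,0.75],[0.0435,0.004,0,0,0,0.043,0.75],[0.0435,0.004,0,0,0,0.043,0.75],[0.0435,0.004,0,0,0,0.043,0.75],[0.0435,0.004,0,0,0,0.043,0.75],[0,0,0,0,0,0,0.75],[0,0,0,0,0,0,0.75],[0,0,0,0,0,0,0.75]]'; python3 -c "
from h import *
c=look(.012)"
```

```text
clock: 14.98
eef_pos: [0.6628, 0.0543, 0.2111]
orientation: [[-0.989, 0.149, -0.003], [0.149, 0.989, 0.0], [0.003, -0.0, -1.0]]
ft_force: [-0.3, -0.2, 0.2]
width: 0.75
grasp_force: 0.0
TCP [0.6628 0.0543 0.2124] 171.4
jig [5.236000e-01 2.920000e-02 7.519020e+01 1.197344e+02 7.357830e+01]
[269. 174.] [ 6.64800e-01  5.50000e-02 -8.52090e+00  7.96742e+01  4.66743e+01]
[ 51. 159.] [ 0.6095 -0.1666  1.1542 80.2176 47.6824]
[227.  27.] [5.11600e-01 3.31000e-02 7.55097e+01 4.66508e+01 3.92946e+01]
```

```bash
python3 -m handwheel '[[0.0025,0.001,-0.05,0,0,0,0.68],[0,0,-0.05,0,0,0,0.68],[0,0,-0.05,0,0,0,0.68],[0,0,-0.05,0,0,0,0.68],[0,0,-0.05,0,0,0,0.68],[0,0,-0.02,0,0,0,0.68],[0,0,-0.012,0,0,0,0.68],[0,0,0,0,0,0,0.65],[0,0,0,0,0,0,0.65],[0,0,0,0,0,0,0.65]]'; python3 -m handwheel '[[0,0,0,0,0,0,0],[0,0,0,0,0,0,0],[0,0,0,0,0,0,0]]' 45
```

```text
clock: 15.87
eef_pos: [0.6675, 0.0547, -0.0098]
orientation: [[-0.989, 0.149, 0.004], [0.149, 0.989, -0.0], [-0.004, 0.0, -1.0]]
ft_force: [0.3, -0.0, 0.2]
width: 0.65
grasp_force: 0.0
clock: 16.12
eef_pos: [0.6677, 0.0547, -0.0096]
orientation: [[-0.989, 0.149, 0.004], [0.149, 0.989, -0.0], [-0.004, 0.0, -1.0]]
ft_force: [-3.5, -0.3, 10.3]
width: 0.498
grasp_force: 44.2
```

```bash
python3 -m handwheel '[[0,0,0.01,0,0,0,0],[0,0,0.03,0,0,0,0],[0,0,0.03,0,0,0,0],[0,0,0.03,0,0,0,0],[0,0,0,0,0,0,0],[0,0,0,0,0,0,0]]'; python3 -c "
from h import *
c=shot('wrist','w7.png'); s=ctrl.sense(); print(s['eef_pos'],yaw(),s['joint_positions'])
for u,q in red(c,s['eef_pos'][2]+.0216,800): print(u,q)"
```

```text
clock: 16.62
eef_pos: [0.6678, 0.0548, 0.0704]
orientation: [[-0.989, 0.149, 0.005], [0.149, 0.989, -0.0], [-0.005, 0.0, -1.0]]
ft_force: [-0.2, -0.1, -0.9]
width: 0.491
grasp_force: 45.6
[0.66661649 0.05488323 0.06839189] 171.41677476781274 [-1.12888508e-01  3.31323067e-01  9.23888212e-02  1.32984538e+00
  8.54272360e-05  3.69169579e-02]
[273.72037915 285.98736177] [ 6.66600e-01  5.60000e-02 -8.84080e+00  8.23869e+01  5.70942e+01]
```

View pics/w7.png

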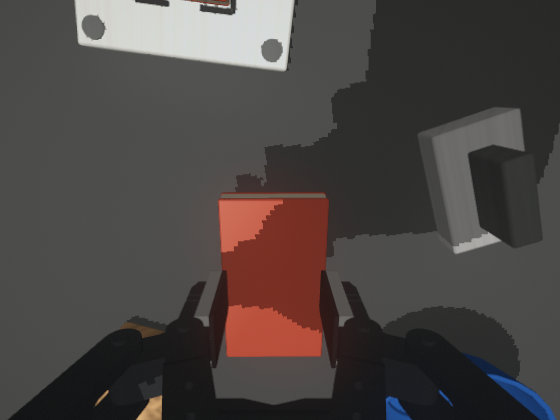

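The held panel is at (273,275), straight and slightly nearer the fingertips; the press is at (480,180). Carry it to the jig.

```bash
python3 -m handwheel '[[0,0,0.05,0,0,0,0],[-0.0433,-0.0047,0.03,0,0,-0.043,0],[-0.0433,-0.0047,0,0,0,-0.043,0],[-0.0433,-0.0047,0,0,0,-0.043,0],[-0.0433,-0.0047,0,0,0,-0.043,0],[-0.0433,-0.0047,0,0,0,-0.043,0],[0,0,-0.04,0,0,0,0],[0,0,-0.05,0,0,0,0],[0,0,0,0,0,0,0],[0,0,0,0,0,0,0],[0,0,0,0,0,0,0]]'; python3 -c "
from h import *
print(ctrl.sense()['eef_pos'],yaw(),ctrl.sense()['width'])"
```

```text
clock: 17.58
eef_pos: [0.4935, 0.0362, 0.0598]
orientation: [[-0.966, 0.259, -0.0], [0.259, 0.966, 0.0], [0.0, 0.0, -1.0]]
ft_force: [0.1, 0.4, 0.3]
width: 0.495
grasp_force: 46.0
[0.49348782 0.03617913 0.05980784] 164.97189809129063 0.4951406948407989
```

```bash
python3 -m handwheel '[[0,0,-0.03,0,0,0,0],[0,0,-0.02,0,0,0,0],[0,0,-0.007,0,0,0,0],[0,0,0,0,0,0,0],[0,0,0,0,0,0,0]]'; python3 -m handwheel '[[0,0,0,0,0,0,0.54],[0,0,0,0,0,0,0.58],[0,0,0,0,0,0,0.7],[0,0,0.02,0,0,0,0.75],[0,0,0.05,0,0,0,0.75],[0,0,0.05,0,0,0,0.75],[0,0,0.05,0,0,0,0.75],[0,0,0.05,0,0,0,0.75],[0,0,0.03,0,0,0,0.75],[0,0,0,0,0,0,0.75],[0,0,0,0,0,0,0.75]]'; python3 -c "
from h import *
c=look(.034)"
```

```text
clock: 18.0
eef_pos: [0.4942, 0.036, 0.0148]
orientation: [[-0.966, 0.259, 0.001], [0.259, 0.966, -0.0], [-0.001, 0.0, -1.0]]
ft_force: [0.6, -0.2, -0.6]
width: 0.496
grasp_force: 46.1
clock: 18.92
eef_pos: [0.4943, 0.036, 0.2153]
orientation: [[-0.966, 0.259, 0.004], [0.259, 0.966, -0.001], [-0.004, 0.0, -1.0]]
ft_force: [0.4, 0.3, 0.0]
width: 0.746
grasp_force: 0.0
TCP [0.4935 0.0361 0.2136] 165.0
jig [ 4.905000e-01  3.770000e-02 -1.472200e+01  1.389324e+02  1.191234e+02]
[  9. 337.] [  0.596   -0.3003 -28.5929  61.6014  31.7749]
[129. 303.] [ 0.5923 -0.1533  1.8149 66.9067 44.8621]
[273. 173.] [ 4.92100e-01  3.78000e-02 -1.50930e+01  7.86224e+01  4.58313e+01]
```

```bash
python3 -m handwheel '[[0.028,-0.0422,0,0,0,0.09,0.62],[0.028,-0.0422,0,0,0,0.09,0.62],[0.028,-0.0422,0,0,0,0.09,0.62],[0.028,-0.0422,0,0,0,0.09,0.62],[0.028,-0.0422,0,0,0,0.09,0.62],[0.028,-0.0422,0,0,0,0.09,0.62],[0,0,0,0,0,0,0.62],[0,0,0,0,0,0,0.62],[0,0,0,0,0,0,0.62]]'; python3 -c "
from h import *
c=look(.012); cv2.imwrite('pics/w8.png',c['pixels'])
im=cv2.cvtColor(c['pixels'],cv2.COLOR_BGR2HSV); m=((im[...,2]>150)&(im[...,1]<60)).astype(np.uint8)
for k in cv2.findContours(m,cv2.RETR_EXTERNAL,cv2.CHAIN_APPROX_NONE)[0]:
    if cv2.contourArea(k)>500: print('white',k[:,0].mean(0),rect(plane(c,k[:,0],.022)))"
```

```text
clock: 19.72
eef_pos: [0.6268, -0.1659, 0.2116]
orientation: [[-1.0, -0.02, -0.002], [-0.02, 1.0, 0.002], [0.002, 0.002, -1.0]]
ft_force: [-1.2, 0.6, 0.8]
width: 0.62
grasp_force: 0.0
TCP [ 0.627  -0.1654  0.2126] -178.8
jig [5.048000e-01 3.270000e-02 7.506760e+01 1.222561e+02 1.128223e+02]
[ 31. 296.] [  0.7717  -0.444  -59.8152  25.5938  16.4945]
[279. 155.] [ 0.6096 -0.1663  2.3418 81.0218 43.9466]
[ 97. 129.] [ 0.5858 -0.3439 20.28   80.2572 46.9486]
[510.  40.] [ 4.92900e-01  4.93000e-02 -1.48150e+01  7.83186e+01  4.97547e+01]
white [ 65.09215017 287.79863481] [  0.7616  -0.3949  28.0791 161.3283  51.8889]
white [188.43478261 156.13623188] [  0.6038  -0.2407  79.227  236.1842 106.1314]
white [486.08393632  61.73227207] [5.061000e-01 2.610000e-02 7.506760e+01 1.182105e+02 1.090889e+02]
```

View pics/w8.png

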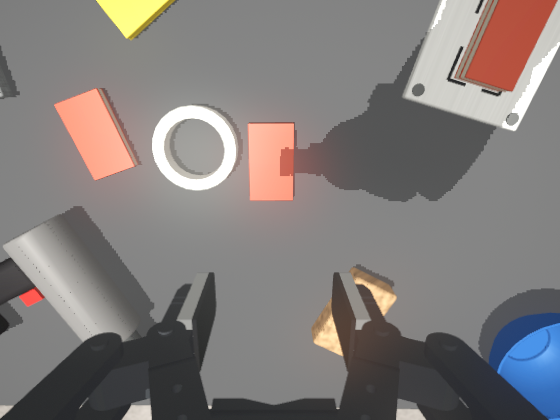

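Panel is at (272,161), the tape just left of it at (195,148) with about an 11 mm gap, and the fourth panel at (95,134). The pile is at upper right (515,45). I grip the panel 22 mm beyond its centre, away from the tape, with a narrow opening.

```bash
python3 -m handwheel '[[0.006,-0.001,-0.05,0,0,0,0.575],[0,0,-0.05,0,0,0,0.575],[0,0,-0.05,0,0,0,0.575],[0,0,-0.05,0,0,0,0.575],[0,0,-0.03,0,0,0,0.575],[0,0,0,0,0,0,0.575],[0,0,0,0,0,0,0.575]]';  python3 -m handwheel '[[0,0,-0.02,0,0,0,0.575],[0,0,-0.02,0,0,0,0.575],[0,0,-0.01,0,0,0,0.575],[0,0,0,0,0,0,0.575],[0,0,0,0,0,0,0.575]]'; python3 -m handwheel '[[0,0,0,0,0,0,0],[0,0,0,0,0,0,0],[0,0,0,0,0,0,0]]' 45
```

```text
clock: 20.35
eef_pos: [0.6314, -0.1656, 0.0293]
orientation: [[-1.0, -0.021, -0.001], [-0.021, 1.0, 0.001], [0.001, 0.001, -1.0]]
ft_force: [0.1, -0.0, 1.2]
width: 0.574
grasp_force: 0.0
clock: 20.77
eef_pos: [0.6332, -0.1673, -0.0088]
orientation: [[-1.0, -0.021, 0.002], [-0.021, 1.0, -0.001], [-0.002, -0.001, -1.0]]
ft_force: [-0.2, 0.7, 0.6]
width: 0.57
grasp_force: 0.0
clock: 21.02
eef_pos: [0.6354, -0.1678, -0.0062]
orientation: [[-1.0, -0.021, 0.006], [-0.021, 1.0, -0.001], [-0.006, -0.002, -1.0]]
ft_force: [-0.1, 3.5, 13.4]
width: 0.157
grasp_force: 6.6
```

It closed over the panel's top: tips were too high (tip height ≈ TCP + 19 mm). Open, lift, look again.

```bash
python3 -m handwheel '[[0,0,0.01,0,0,0,0.3],[0,0,0.05,0,0,0,0.575],[0,0,0.05,0,0,0,0.575],[0,0,0.05,0,0,0,0.575],[0,0,0.05,0,0,0,0.575],[0,0,0.05,0,0,0,0.575],[0,0,0.02,0,0,0,0.575],[0,0,0,0,0,0,0.575],[0,0,0,0,0,0,0.575]]'; python3 -c "
from h import *
c=look(.012)
u=proj(c,[.61,-.166,.012])[0].astype(int); cv2.imwrite('pics/w9.png',cv2.resize(c['pixels'][60:260,130:350],(660,600)))"
```

```text
clock: 21.77
eef_pos: [0.6332, -0.1676, 0.2159]
orientation: [[-1.0, -0.02, 0.004], [-0.02, 1.0, -0.002], [-0.003, -0.002, -1.0]]
ft_force: [-0.1, 0.6, -1.3]
width: 0.575
grasp_force: 0.0
TCP [ 0.6325 -0.1673  0.2139] -178.8
jig [5.083000e-01 3.170000e-02 7.537650e+01 1.220781e+02 1.059329e+02]
[ 35. 287.] [  0.7709  -0.4437 -61.7158  25.6515  16.3545]
[282. 146.] [ 0.6097 -0.1664  2.3496 80.7823 45.105 ]
[ 99. 121.] [ 0.5859 -0.3439 20.3579 80.2588 46.9696]
[511.  36.] [ 4.96200e-01  4.84000e-02 -1.49065e+01  7.09869e+01  4.96737e+01]
```

View pics/w9.png

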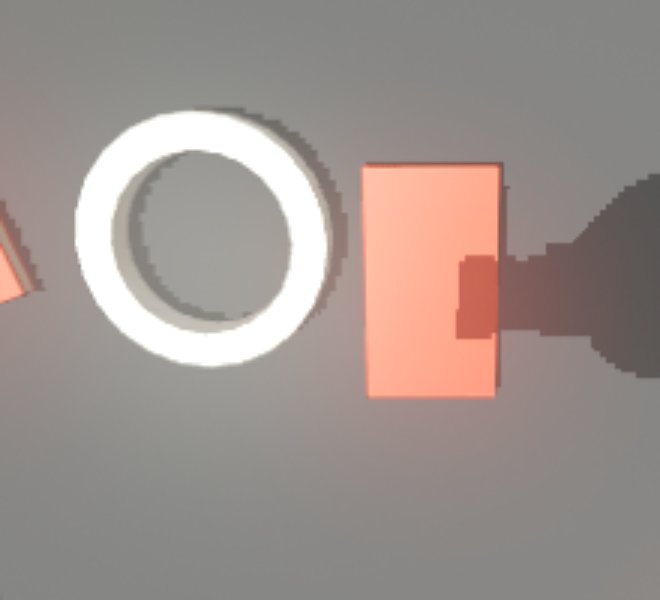

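Panel is where it was, at crop (432,280), with the tape at (205,240) untouched. Retry lower.

```bash
python3 -m handwheel '[[0,0.001,-0.05,0,0,0,0.59],[0,0,-0.05,0,0,0,0.59],[0,0,-0.05,0,0,0,0.59],[0,0,-0.05,0,0,0,0.585],[0,0,-0.03,0,0,0,0.585],[0,0,-0.03,0,0,0,0.585],[0,0,-0.015,0,0,0,0.585],[0,0,0,0,0,0,0.585],[0,0,0,0,0,0,0.585]]';  python3 -m handwheel '[[0,0,-0.006,0,0,0,0.585],[0,0,-0.004,0,0,0,0.585],[0,0,0,0,0,0,0.585],[0,0,0,0,0,0,0.585]]'
```

```text
clock: 22.57
eef_pos: [0.6316, -0.1661, -0.0077]
orientation: [[-1.0, -0.02, -0.002], [-0.02, 1.0, 0.001], [0.002, 0.001, -1.0]]
ft_force: [0.3, 0.3, -0.6]
width: 0.587
grasp_force: 0.0
clock: 22.9
eef_pos: [0.632, -0.1661, -0.0153]
orientation: [[-1.0, -0.02, -0.001], [-0.02, 1.0, 0.0], [0.001, 0.001, -1.0]]
ft_force: [0.1, 0.5, -0.9]
width: 0.584
grasp_force: 0.0
```

```bash
python3 -m handwheel '[[0,0,0,0,0,0,0],[0,0,0,0,0,0,0],[0,0,0,0,0,0,0]]' 60; python3 -m handwheel '[[0,0,0.01,0,0,0,0],[0,0,0.03,0,0,0,0],[0,0,0.04,0,0,0,0],[0,0,0.05,0,0,0,0],[0,0,0.05,0,0,0,0],[0,0,0.05,0,0,0,0],[0,0,0,0,0,0,0],[0,0,0,0,0,0,0]]'; python3 -c "
from h import *
c=shot('wrist'); s=ctrl.sense(); print(s['eef_pos'],yaw())
for u,q in red(c,s['eef_pos'][2]+.0153+.012,800): print(u,q)"
```

```text
clock: 23.15
eef_pos: [0.6327, -0.1665, -0.0145]
orientation: [[-1.0, -0.02, 0.001], [-0.02, 1.0, -0.0], [-0.001, -0.0, -1.0]]
ft_force: [-0.4, -0.9, 2.6]
width: 0.514
grasp_force: 61.1
clock: 23.82
eef_pos: [0.6341, -0.1671, 0.173]
orientation: [[-1.0, -0.02, 0.005], [-0.02, 1.0, -0.003], [-0.005, -0.003, -1.0]]
ft_force: [0.5, 0.2, -1.9]
width: 0.514
grasp_force: 61.0
[ 0.63288678 -0.16657472  0.17023516] -178.83230512797118
[267.19944598 227.52631579] [ 0.6123 -0.168   2.2355 81.9172 47.8833]
[ 82.44938272 131.39506173] [ 0.5653 -0.2422 20.6311 33.954  19.8977]
[534.26200873  38.6768559 ] [  0.5309  -0.0768 -14.5684  22.5683  21.1822]
```

```bash
python3 -m handwheel '[[-0.0252,0.0412,0,0,0,-0.0905,0],[-0.0252,0.0412,0,0,0,-0.0905,0],[-0.0252,0.0412,0,0,0,-0.0905,0],[-0.0252,0.0412,0,0,0,-0.0905,0],[-0.0252,0.0412,0,0,0,-0.0905,0],[-0.0252,0.0412,0,0,0,-0.0905,0],[0,0,-0.04,0,0,0,0],[0,0,-0.05,0,0,0,0],[0,0,-0.03,0,0,0,0],[0,0,0,0,0,0,0],[0,0,0,0,0,0,0],[0,0,0,0,0,0,0]]'; python3 -c "
from h import *
s=ctrl.sense();print(s['eef_pos'],yaw(),s['width'])"
```

```text
clock: 24.87
eef_pos: [0.5117, 0.0312, 0.0741]
orientation: [[-0.965, 0.261, 0.0], [0.261, 0.965, 0.0], [-0.0, 0.0, -1.0]]
ft_force: [-0.7, -1.0, 0.5]
width: 0.515
grasp_force: 61.1
[0.51168936 0.03122858 0.07409422] 164.86268882971223 0.5152778256277235
```

Down to 0.0212 (−0.053 m).

```bash
python3 -m handwheel '[[0,0,-0.03,0,0,0,0],[0,0,-0.02,0,0,0,0],[0,0,-0.016,0,0,0,0],[0,0,0,0,0,0,0],[0,0,0,0,0,0,0]]'; python3 -m handwheel '[[0,0,0,0,0,0,0.55],[0,0,0,0,0,0,0.58],[0,0,0,0,0,0,0.7],[0,0,0.02,0,0,0,0.75],[0,0,0.05,0,0,0,0.75],[0,0,0.05,0,0,0,0.75],[0,0,0.05,0,0,0,0.75],[0,0,0.05,0,0,0,0.75],[0,0,0.03,0,0,0,0.75],[0,0,0,0,0,0,0.75],[0,0,0,0,0,0,0.75]]'; python3 -c "
from h import *
c=look(.046)"
```

```text
clock: 25.28
eef_pos: [0.5121, 0.0311, 0.0213]
orientation: [[-0.965, 0.261, 0.001], [0.261, 0.965, -0.0], [-0.001, 0.0, -1.0]]
ft_force: [-0.2, -0.0, 1.0]
width: 0.515
grasp_force: 61.1
clock: 26.2
eef_pos: [0.5125, 0.0312, 0.2225]
orientation: [[-0.965, 0.261, 0.004], [0.261, 0.965, -0.001], [-0.004, 0.0, -1.0]]
ft_force: [0.7, -0.4, -1.5]
width: 0.751
grasp_force: 0.0
TCP [0.5117 0.0314 0.2207] 164.9
jig [ 4.908000e-01  3.760000e-02 -1.507270e+01  1.386888e+02  1.194900e+02]
[  9. 320.] [  0.5851  -0.301  -69.7718  43.7942  43.0253]
[270. 134.] [ 4.702000e-01  4.110000e-02 -1.440880e+01  1.160182e+02  4.991980e+01]
```

```bash
python3 -c "
from h import *
for n in('wrist','top'):
    c=shot(n); hsv=cv2.cvtColor(c['pixels'],cv2.COLOR_BGR2HSV); h,s,v=cv2.split(hsv)
    m=(((h<9)|(h>172))&(s>110)&(v>35)).astype(np.uint8)
    for k in cv2.findContours(m,cv2.RETR_EXTERNAL,cv2.CHAIN_APPROX_NONE)[0]:
        if cv2.contourArea(k)<200: continue
        a=cv2.approxPolyDP(k,2.5,True)[:,0]
        print(n,cv2.contourArea(k),a.tolist())
        if len(a)<20: print(plane(c,a,.046)[:,:2].round(3).tolist())
c=shot('wrist');print(c['pixels'][60:215:6,270].tolist())
"
```

```text
wrist 687.5 [[0, 300], [0, 342], [4, 344], [29, 325]]
[[0.559, -0.288], [0.608, -0.315], [0.612, -0.312], [0.596, -0.274]]
wrist 6071.5 [[243, 75], [245, 163], [251, 164], [252, 199], [294, 199], [297, 119], [293, 118], [293, 74]]
[[0.408, 0.032], [0.484, 0.012], [0.487, 0.017], [0.521, 0.008], [0.532, 0.048], [0.458, 0.07], [0.456, 0.066], [0.419, 0.076]]
top 3275.0 [[211, 419], [305, 419], [297, 395], [284, 382], [266, 374], [252, 373], [226, 383], [222, 387], [228, 390], [225, 398], [218, 395], [218, 390]]
[[0.029, 0.101], [0.028, -0.12], [0.083, -0.102], [0.112, -0.071], [0.131, -0.029], [0.133, 0.005], [0.111, 0.066], [0.102, 0.076], [0.095, 0.062], [0.076, 0.069], [0.083, 0.085], [0.095, 0.085]]
top 5160.0 [[0, 312], [0, 323], [7, 324], [4, 330], [0, 329], [0, 419], [49, 419], [59, 388], [59, 372], [53, 351], [36, 328], [23, 319]]
[[0.282, 0.606], [0.256, 0.605], [0.253, 0.589], [0.239, 0.595], [0.242, 0.605], [0.035, 0.594], [0.033, 0.481], [0.103, 0.461], [0.14, 0.462], [0.189, 0.478], [0.243, 0.52], [0.265, 0.552]]
top 589.0 [[396, 167], [378, 173], [391, 200], [389, 202], [407, 196]]
[[0.625, -0.349], [0.611, -0.305], [0.544, -0.335], [0.54, -0.33], [0.554, -0.374]]
top 28750.0 [[243, 145], [213, 144], [182, 138], [177, 133], [163, 130], [155, 135], [144, 162], [137, 201], [134, 243], [139, 253], [116, 314], [91, 419], [204, 419], [219, 344], [222, 265], [227, 253], [242, 257], [250, 218], [240, 218], [239, 228], [233, 229], [226, 251], [229, 236], [226, 234], [233, 223], [231, 211], [241, 161], [246, 158]]
[[87, 87, 87], [87, 87, 88], [87, 87, 88], [69, 90, 199], [70, 90, 199], [72, 93, 200], [75, 95, 200], [77, 96, 201], [79, 99, 202], [82, 100, 202], [85, 102, 203], [87, 105, 203], [89, 106, 203], [75, 85, 149], [78, 88, 150], [80, 90, 152], [82, 92, 153], [81, 90, 145], [115, 134, 221], [115, 134, 221], [116, 135, 221], [116, 135, 220], [116, 135, 220], [116, 133, 220], [227, 232, 230], [227, 232, 229]]
```

The third panel now lies about 40 mm toward the robot on the pile (centre ≈ (0.4515, 0.044)), still flat; it was presumably knocked. Re-grasp it there.

```bash
python3 -m handwheel '[[-0.0376,0.008,0,0,0,0,0.7],[-0.0376,0.008,0,0,0,0,0.7],[0,0,0,0,0,0,0.7],[0,0,0,0,0,0,0.7],[0,0,0,0,0,0,0.7]]'; python3 -c "
from h import *
c=shot('wrist'); print(ctrl.sense()['eef_pos'],yaw()); hsv=cv2.cvtColor(c['pixels'],cv2.COLOR_BGR2HSV); h,s,v=cv2.split(hsv)
m=(((h<9)|(h>172))&(s>110)&(v>35)).astype(np.uint8)
for k in cv2.findContours(m,cv2.RETR_EXTERNAL,cv2.CHAIN_APPROX_NONE)[0]:
    if cv2.contourArea(k)<1500: continue
    a=cv2.approxPolyDP(k,2,True)[:,0]
    print(a.tolist(),plane(c,a,.046)[:,:2].round(4).tolist(),plane(c,a,.034)[:,:2].round(4).tolist())
cv2.imwrite('pics/w10.png',c['pixels'])
"
```

```text
clock: 26.82
eef_pos: [0.4514, 0.0441, 0.2198]
orientation: [[-0.965, 0.261, -0.0], [0.261, 0.965, 0.0], [0.0, 0.0, -1.0]]
ft_force: [-0.2, 0.2, -0.7]
width: 0.699
grasp_force: 0.0
[0.45160336 0.04406697 0.2199121 ] 164.86909185592256
[[250, 122], [250, 196], [296, 197], [294, 200], [255, 200], [256, 254], [297, 254], [299, 190], [297, 192], [296, 189], [299, 183], [295, 182], [294, 122]] [[0.3882, 0.0399], [0.4564, 0.0198], [0.4694, 0.0636], [0.4719, 0.0609], [0.4617, 0.0234], [0.5188, 0.0079], [0.5301, 0.0496], [0.4632, 0.0682], [0.4647, 0.0658], [0.4615, 0.0656], [0.4564, 0.0699], [0.4543, 0.0664], [0.3989, 0.0793]] [[0.3888, 0.039], [0.4595, 0.0181], [0.4729, 0.0635], [0.4755, 0.0607], [0.465, 0.0219], [0.5241, 0.0058], [0.5358, 0.049], [0.4665, 0.0683], [0.4681, 0.0658], [0.4647, 0.0656], [0.4594, 0.07], [0.4573, 0.0664], [0.3999, 0.0797]]
```

```bash
python3 -m handwheel '[[0,0,0,0,0,0,1],[0,0,0,0,0,0,1],[0,0,0,0,0,0,1],[0,0,0,0,0,0,1]]' >/dev/null; python3 -c "
from h import *
c=shot('wrist'); hsv=cv2.cvtColor(c['pixels'],cv2.COLOR_BGR2HSV); h,s,v=cv2.split(hsv)
a=cv2.resize(c['pixels'][90:290,180:380],(590,590),interpolation=cv2.INTER_CUBIC)
d=shot('scene'); u=proj(d,[.45,.04,.03])[0].astype(int); print(u)
b=cv2.resize(d['pixels'][u[1]-45:u[1]+45,u[0]-16:u[0]+16],(210,590),interpolation=cv2.INTER_CUBIC)
cv2.imwrite('pics/w11.png',np.hstack([a,b]))
m=(((h<9)|(h>172))&(s>110)&(v>35)).astype(np.uint8)
for k in cv2.findContours(m,cv2.RETR_EXTERNAL,cv2.CHAIN_APPROX_NONE)[0]:
    if cv2.contourArea(k)<1500: continue
    a=cv2.approxPolyDP(k,2,True)[:,0]; print(a.tolist())
"
```

```text
[289 186]
[[250, 122], [250, 196], [296, 197], [291, 200], [255, 200], [256, 253], [297, 253], [299, 183], [295, 182], [294, 122]]
```

View pics/w11.png

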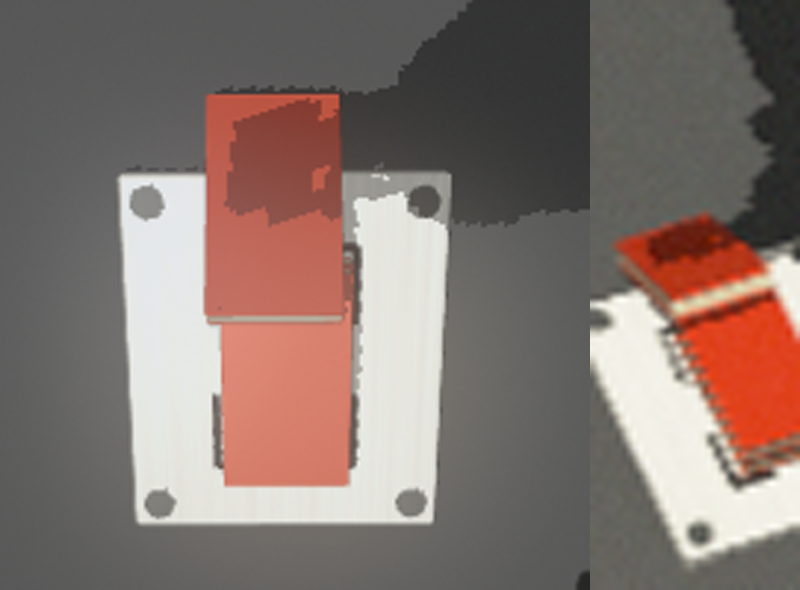

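The picture shows the panel tipped: its far end rests on the pile (crop (275,320)) and its near end lies down over the jig's edge at (270,95). The two-panel pile is still square at (287,400). I grip the tipped panel at its middle, carry it to free bench and let it drop flat there.

```bash
python3 -m handwheel '[[-0.028,0.0074,-0.03,0,0,0,0.7],[0,0,-0.05,0,0,0,0.7],[0,0,-0.05,0,0,0,0.7],[0,0,-0.05,0,0,0,0.7],[0,0,-0.05,0,0,0,0.7],[0,0,0,0,0,0,0.7],[0,0,0,0,0,0,0.7]]'; python3 -m handwheel '[[0,0,-0.02,0,0,0,0.7],[0,0,-0.015,0,0,0,0.7],[0,0,-0.012,0,0,0,0.7],[0,0,0,0,0,0,0.7],[0,0,0,0,0,0,0.7]]'
```

```text
clock: 27.88
eef_pos: [0.4272, 0.0504, 0.0354]
orientation: [[-0.965, 0.261, -0.004], [0.261, 0.965, 0.001], [0.004, -0.0, -1.0]]
ft_force: [-0.3, -0.6, 1.2]
width: 0.7
grasp_force: 0.0
clock: 28.3
eef_pos: [0.4291, 0.0501, -0.0006]
orientation: [[-0.965, 0.261, 0.0], [0.261, 0.965, 0.0], [-0.0, 0.0, -1.0]]
ft_force: [-0.1, 0.0, 0.2]
width: 0.702
grasp_force: 0.0
```

```bash
python3 -m handwheel '[[0,0,-0.004,0,0,0,0.65],[0,0,0,0,0,0,0],[0,0,0,0,0,0,0],[0,0,0,0,0,0,0],[0,0,0,0,0,0,0]]' 60; python3 -m handwheel '[[0,0,0.01,0,0,0,0],[0,0,0.03,0,0,0,0],[0,0,0.05,0,0,0,0],[0,0,0.05,0,0,0,0],[0,0,0,0,0,0,0],[0,0,0,0,0,0,0]]'; python3 -c "
from h import *
c=shot('wrist');s=ctrl.sense(); print(s['eef_pos'],s['width']); hsv=cv2.cvtColor(c['pixels'],cv2.COLOR_BGR2HSV); h,s,v=cv2.split(hsv)
m=(((h<9)|(h>172))&(s>110)&(v>35)).astype(np.uint8)
for k in cv2.findContours(m,cv2.RETR_EXTERNAL,cv2.CHAIN_APPROX_NONE)[0]:
    if cv2.contourArea(k)<1000: continue
    a=cv2.approxPolyDP(k,3,True)[:,0]; print(a.tolist(),rect(plane(c,k[:,0],.034)))
cv2.imwrite('pics/w12.png',c['pixels'])"
```

```text
clock: 28.72
eef_pos: [0.4294, 0.0501, -0.0038]
orientation: [[-0.965, 0.261, 0.001], [0.261, 0.965, -0.0], [-0.001, 0.0, -1.0]]
ft_force: [-0.2, 0.7, 4.0]
width: 0.518
grasp_force: 60.9
clock: 29.22
eef_pos: [0.4305, 0.0498, 0.1104]
orientation: [[-0.965, 0.261, 0.005], [0.261, 0.965, -0.001], [-0.005, 0.0, -1.0]]
ft_force: [0.7, 0.3, -0.8]
width: 0.526
grasp_force: 61.4
[0.42935979 0.04998487 0.10843819] 0.5237684564599394
[[324, 212], [290, 212], [296, 217], [288, 222], [287, 228], [238, 267], [221, 274], [219, 322], [211, 332], [212, 364], [213, 357], [216, 358], [214, 398], [244, 398], [273, 405], [303, 398], [332, 398], [330, 355], [334, 360], [335, 349], [329, 342], [326, 282], [305, 247], [306, 229], [300, 227]] [ 5.130000e-01  2.830000e-02 -1.536850e+01  1.785576e+02  1.024823e+02]
```

```bash
python3 -m handwheel '[[0.0125,-0.047,0,0,0,0,0],[0.0125,-0.047,0,0,0,0,0],[0.0125,-0.047,0,0,0,0,0],[0.0125,-0.047,0,0,0,0,0],[0,0,-0.05,0,0,0,0],[0,0,-0.05,0,0,0,0],[0,0,-0.03,0,0,0,0],[0,0,-0.008,0,0,0,0],[0,0,0,0,0,0,0],[0,0,0,0,0,0,0]]'; python3 -m handwheel '[[0,0,0,0,0,0,0.6],[0,0,0,0,0,0,0.7],[0,0,0,0,0,0,0.75],[0,0,0.02,0,0,0,0.75],[0,0,0.05,0,0,0,0.75],[0,0,0.05,0,0,0,0.75],[0,0,0.05,0,0,0,0.75],[0,0,0.05,0,0,0,0.75],[0,0,0.04,0,0,0,0.75],[0,0,0,0,0,0,0.75],[0,0,0,0,0,0,0.75]]'; python3 -c "
from h import *
c=look(.012); c=shot('top')
for u,q in red(c): print('top',u.round(),q)"
```

```text
clock: 30.1
eef_pos: [0.4677, -0.0996, -0.0039]
orientation: [[-0.965, 0.261, -0.002], [0.261, 0.965, 0.001], [0.003, 0.001, -1.0]]
ft_force: [-0.4, 0.2, -0.3]
width: 0.523
grasp_force: 62.6
clock: 31.02
eef_pos: [0.4701, -0.1009, 0.2077]
orientation: [[-0.965, 0.261, 0.004], [0.261, 0.965, -0.002], [-0.004, -0.001, -1.0]]
ft_force: [-1.0, -1.0, -0.3]
width: 0.75
grasp_force: 0.0
TCP [ 0.4693 -0.1005  0.2058] 164.9
jig [ 4.985000e-01  3.530000e-02 -1.515260e+01  1.227789e+02  1.192789e+02]
[ 99. 319.] [ 0.5834 -0.3445 19.9909 79.2954 48.0856]
[274. 181.] [  0.4745  -0.1005 -15.1769  80.2794  46.6854]
[416. 165.] [ 4.97100e-01  4.34000e-02 -1.52094e+01  8.70139e+01  5.26187e+01]
top [111. 399.] [ 5.580000e-02  3.452000e-01 -4.408700e+01  2.127622e+02  1.234882e+02]
top [ 23. 369.] [1.505000e-01 5.484000e-01 2.729100e+00 2.610649e+02 1.412026e+02]
top [392. 185.] [ 0.5869 -0.347  20.2707 81.5812 50.1249]
top [257. 306.] [ 2.763000e-01 -3.510000e-02 -2.403100e+01  7.264404e+02  3.687728e+02]
```

```bash
python3 -m handwheel '[[0.0065,0,-0.05,0,0,0,0.68],[0,0,-0.05,0,0,0,0.68],[0,0,-0.05,0,0,0,0.68],[0,0,-0.05,0,0,0,0.68],[0,0,-0.05,0,0,0,0.68],[0,0,-0.018,0,0,0,0.68],[0,0,-0.008,0,0,0,0.65],[0,0,0,0,0,0,0.65],[0,0,0,0,0,0,0.65]]'; python3 -c "
from h import *
print(ctrl.sense()['eef_pos'],yaw())"; python3 -m handwheel '[[0,0,0,0,0,0,0],[0,0,0,0,0,0,0],[0,0,0,0,0,0,0]]' 60
```

```text
clock: 31.87
eef_pos: [0.4741, -0.1003, -0.0152]
orientation: [[-0.965, 0.261, 0.0], [0.261, 0.965, 0.0], [0.0, 0.0, -1.0]]
ft_force: [0.6, -1.1, 1.1]
width: 0.647
grasp_force: 0.0
[ 0.47413124 -0.10028975 -0.01524171] 164.8772657237682
clock: 32.12
eef_pos: [0.4755, -0.101, -0.0136]
orientation: [[-0.965, 0.261, 0.003], [0.261, 0.965, -0.001], [-0.003, -0.001, -1.0]]
ft_force: [-1.1, 0.9, 7.7]
width: 0.513
grasp_force: 61.8
```

```bash
python3 -m handwheel '[[0,0,0.02,0,0,0,0],[0,0,0.05,0,0,0,0],[0,0,0.05,0,0,0,0],[0,0,0.03,0,0,0,0],[0.0048,0.0431,0,0,0,0,0],[0.0048,0.0431,0,0,0,0,0],[0.0048,0.0431,0,0,0,0,0],[0.0048,0.0431,0,0,0,0,0],[0,0,-0.04,0,0,0,0],[0,0,-0.03,0,0,0,0],[0,0,0,0,0,0,0],[0,0,0,0,0,0,0]]';python3 -c "
from h import *
s=ctrl.sense();print(s['eef_pos'],yaw(),s['width'])
c=shot('wrist');
for u,q in red(c,s['eef_pos'][2]+.0145+.012,800): print(u,q)"
```

```text
clock: 33.12
eef_pos: [0.4887, 0.0378, 0.0483]
orientation: [[-0.965, 0.261, -0.002], [0.261, 0.965, 0.0], [0.002, -0.0, -1.0]]
ft_force: [1.0, 0.3, -0.1]
width: 0.509
grasp_force: 61.4
[0.48871476 0.03784374 0.04831927] 164.88799939473972 0.5094118411055293
[281.62805873 293.03099511] [ 4.89000e-01  4.11000e-02 -1.51254e+01  7.91522e+01  5.14796e+01]
```

```bash
python3 -m handwheel '[[0.002,-0.001,-0.01,0,0,0,0],[0,0,-0.015,0,0,0,0],[0,0,-0.009,0,0,0,0],[0,0,0,0,0,0,0],[0,0,0,0,0,0,0]]'; python3 -m handwheel '[[0,0,0,0,0,0,0.54],[0,0,0,0,0,0,0.58],[0,0,0,0,0,0,0.65],[0,0,0,0,0,0,0.7],[0,0,0.01,0,0,0,0.7],[0,0,0.03,0,0,0,0.7],[0,0,0,0,0,0,0.7]]'; python3 -c "
from h import *
c=look(.046)"; python3 -m handwheel '[[0,0,0.05,0,0,0,0.75],[0,0,0.05,0,0,0,0.75],[0,0,0.05,0,0,0,0.75],[0,0,0.05,0,0,0,0.75],[0,0,0,0,0,0,0.75],[0,0,0,0,0,0,0.75]]'; python3 -c "
from h import *
c=look(.046)"
```

```text
clock: 33.58
eef_pos: [0.4909, 0.0366, 0.0207]
orientation: [[-0.965, 0.261, -0.0], [0.261, 0.965, 0.0], [0.0, 0.0, -1.0]]
ft_force: [-0.5, -0.6, -0.9]
width: 0.508
grasp_force: 65.3
clock: 34.17
eef_pos: [0.4931, 0.0365, 0.0574]
orientation: [[-0.965, 0.261, 0.005], [0.261, 0.965, -0.001], [-0.005, 0.0, -1.0]]
ft_force: [1.0, -0.1, 0.6]
width: 0.698
grasp_force: 0.0
TCP [0.4929 0.0365 0.056 ] 164.9
jig None
[273. 247.] [ 4.91200e-01  3.77000e-02 -1.54571e+01  7.94327e+01  4.59398e+01]
clock: 34.72
eef_pos: [0.4925, 0.0366, 0.2157]
orientation: [[-0.965, 0.261, 0.004], [0.261, 0.965, -0.001], [-0.005, 0.0, -1.0]]
ft_force: [-0.9, -0.8, -0.7]
width: 0.752
grasp_force: 0.0
TCP [0.4915 0.0368 0.2136] 164.9
jig [ 4.907000e-01  3.760000e-02 -1.503220e+01  1.385316e+02  1.193718e+02]
[  9. 338.] [  0.583   -0.2997 -69.265   43.9218  42.9676]
[273. 178.] [ 4.91600e-01  3.79000e-02 -1.56057e+01  7.88546e+01  4.58522e+01]
```

```bash
python3 -m handwheel '[[0.0118,-0.0476,0,0,0,0.118,0.7],[0.0118,-0.0476,0,0,0,0.118,0.7],[0.0118,-0.0476,0,0,0,0.118,0.7],[0.0118,-0.0476,0,0,0,0.118,0.7],[0.0118,-0.0476,0,0,0,0.118,0.7],[0.0118,-0.0476,0,0,0,0.118,0.7],[0.0118,-0.0476,0,0,0,0.118,0.7],[0.0118,-0.0476,0,0,0,0.118,0.7],[0.0118,-0.0476,0,0,0,0.118,0.7],[0.0118,-0.0476,0,0,0,0.118,0.7],[0,0,0,0,0,0,0.7],[0,0,0,0,0,0,0.7]]'; python3 -c "
from h import *
c=look(.012)
im=cv2.cvtColor(c['pixels'],cv2.COLOR_BGR2HSV); m=((im[...,2]>170)&(im[...,1]<60)).astype(np.uint8)
for k in cv2.findContours(m,cv2.RETR_EXTERNAL,cv2.CHAIN_APPROX_NONE)[0]:
    if cv2.contourArea(k)>500: print('white',k[:,0].mean(0),rect(plane(c,k[:,0],.022)))"
```

```text
clock: 35.77
eef_pos: [0.5842, -0.3452, 0.2088]
orientation: [[-0.939, -0.344, -0.004], [-0.344, 0.939, 0.004], [0.003, 0.005, -1.0]]
ft_force: [-0.1, 0.6, 0.5]
width: 0.702
grasp_force: 0.0
TCP [ 0.5846 -0.3438  0.2103] -159.8
jig None
[151. 306.] [  0.7754  -0.4244 -62.3439  28.0386  16.761 ]
[271. 179.] [ 0.5858 -0.3448 20.1867 80.1209 46.5698]
white [173.75238095 270.83809524] [ 0.7185 -0.4089 27.8444 39.6664 32.7287]
white [355.07623318 220.40358744] [ 0.5954 -0.2472 70.8578 88.3934 83.1648]
white [191.07407407  81.75      ] [ 0.5223 -0.4469 10.8992 63.0051 37.1529]
white [196.13294798  21.73988439] [  0.4718  -0.4569 -78.2403  40.2052  37.4779]
```

```bash
python3 -m handwheel '[[0.0015,-0.001,-0.05,0,0,0,0.65],[0,0,-0.05,0,0,0,0.65],[0,0,-0.05,0,0,0,0.65],[0,0,-0.05,0,0,0,0.65],[0,0,-0.05,0,0,0,0.65],[0,0,-0.02,0,0,0,0.65],[0,0,-0.008,0,0,0,0.65],[0,0,0,0,0,0,0.65],[0,0,0,0,0,0,0.65]]'; python3 -m handwheel '[[0,0,0,0,0,0,0.65],[0,0,0,0,0,0,0.65]]'
```

```text
clock: 36.57
eef_pos: [0.5867, -0.3433, -0.0087]
orientation: [[-0.938, -0.347, 0.0], [-0.347, 0.938, 0.0], [-0.0, 0.0, -1.0]]
ft_force: [0.8, 0.2, -0.3]
width: 0.648
grasp_force: 0.0
clock: 36.73
eef_pos: [0.587, -0.3442, -0.0084]
orientation: [[-0.938, -0.347, 0.001], [-0.347, 0.938, -0.0], [-0.001, -0.001, -1.0]]
ft_force: [0.8, -1.4, -0.2]
width: 0.651
grasp_force: 0.0
```

```bash
python3 -m handwheel '[[-0.001,0,-0.0075,0,0,0,0.65],[0,0,0,0,0,0,0.65],[0,0,0,0,0,0,0.65]]';python3 -m handwheel '[[0,0,0,0,0,0,0],[0,0,0,0,0,0,0],[0,0,0,0,0,0,0]]' 60; python3 -m handwheel '[[0,0,0.01,0,0,0,0],[0,0,0.03,0,0,0,0],[0,0,0.05,0,0,0,0],[0,0,0.05,0,0,0,0],[0,0,0.05,0,0,0,0],[0,0,0,0,0,0,0],[0,0,0,0,0,0,0]]'; python3 -c "
from h import *
c=shot('wrist'); s=ctrl.sense(); print(s['eef_pos'],yaw())
for u,q in red(c,s['eef_pos'][2]+.0145+.012,800): print(u,q)"
```

```text
clock: 36.98
eef_pos: [0.5855, -0.3443, -0.0158]
orientation: [[-0.938, -0.347, -0.001], [-0.347, 0.938, 0.001], [0.0, 0.001, -1.0]]
ft_force: [0.3, 1.2, -0.2]
width: 0.652
grasp_force: 0.0
clock: 37.23
eef_pos: [0.586, -0.3449, -0.0149]
orientation: [[-0.938, -0.346, 0.0], [-0.346, 0.938, -0.0], [-0.0, -0.0, -1.0]]
ft_force: [-0.9, 0.3, 2.2]
width: 0.515
grasp_force: 61.3
clock: 37.82
eef_pos: [0.5874, -0.3461, 0.1409]
orientation: [[-0.938, -0.347, 0.005], [-0.347, 0.938, -0.004], [-0.003, -0.005, -1.0]]
ft_force: [-1.0, 0.2, -1.5]
width: 0.514
grasp_force: 61.3
[ 0.58634615 -0.34522556  0.13812935] -159.72537494476535
[266.36700337 291.95454545] [ 0.5901 -0.3471 20.2522 82.3118 52.5478]
```

```bash
python3 -m handwheel '[[-0.012,0.0478,0,0,0,-0.118,0],[-0.012,0.0478,0,0,0,-0.118,0],[-0.012,0.0478,0,0,0,-0.118,0],[-0.012,0.0478,0,0,0,-0.118,0],[-0.012,0.0478,0,0,0,-0.118,0],[-0.012,0.0478,0,0,0,-0.118,0],[-0.012,0.0478,0,0,0,-0.118,0],[-0.012,0.0478,0,0,0,-0.118,0],[-0.012,0.0478,0,0,0,-0.118,0],[-0.012,0.0478,0,0,0,-0.118,0],[0,0,0,0,0,0,0],[0,0,0,0,0,0,0]]'; python3 -m handwheel '[[0,0,-0.04,0,0,0,0],[0,0,-0.03,0,0,0,0],[0,0,0,0,0,0,0],[0,0,0,0,0,0,0],[0,0,0,0,0,0,0]]'; python3 -c "
from h import *
s=ctrl.sense();print(s['eef_pos'],yaw(),s['width'])
c=shot('wrist');
for u,q in red(c,s['eef_pos'][2]+.0145+.012,800): print(u,q)"
```

```text
clock: 38.87
eef_pos: [0.4884, 0.0396, 0.1353]
orientation: [[-0.966, 0.257, -0.002], [0.257, 0.966, 0.001], [0.002, -0.0, -1.0]]
ft_force: [-0.2, -0.5, -1.0]
width: 0.516
grasp_force: 61.4
clock: 39.28
eef_pos: [0.4902, 0.0369, 0.0816]
orientation: [[-0.965, 0.262, 0.0], [0.262, 0.965, -0.0], [-0.0, 0.0, -1.0]]
ft_force: [-0.5, 0.1, -1.1]
width: 0.515
grasp_force: 61.4
[0.49015103 0.03690413 0.08155107] 164.8320603019273 0.5151943351956366
[271.43502052 295.87824897] [ 4.90500e-01  3.78000e-02 -1.52529e+01  7.99577e+01  5.68777e+01]
[296.04026846 193.36241611] [4.46500e-01 5.82000e-02 7.47406e+01 2.40588e+01 9.81960e+00]
```

```bash
python3 -m handwheel '[[0,0,-0.03,0,0,0,0],[0,0,-0.02,0,0,0,0],[0,0,-0.011,0,0,0,0],[0,0,0,0,0,0,0],[0,0,0,0,0,0,0]]'; python3 -m handwheel '[[0,0,0,0,0,0,0.54],[0,0,0,0,0,0,0.58],[0,0,0,0,0,0,0.65],[0,0,0,0,0,0,0.7],[0,0,0.01,0,0,0,0.7],[0,0,0.04,0,0,0,0.75],[0,0,0.05,0,0,0,0.75],[0,0,0.05,0,0,0,0.75],[0,0,0.05,0,0,0,0.75],[0,0,0.05,0,0,0,0.75],[0,0,0,0,0,0,0.75],[0,0,0,0,0,0,0.75]]'; python3 -c "
from h import *
c=look(.058)
c=shot('wrist'); hsv=cv2.cvtColor(c['pixels'],cv2.COLOR_BGR2HSV); m=((hsv[...,1]<30)&(hsv[...,2]>110)).astype(np.uint8)
for k in cv2.findContours(m,cv2.RETR_EXTERNAL,cv2.CHAIN_APPROX_NONE)[0]:
    if cv2.contourArea(k)>500: print('white',k[:,0].mean(0),rect(plane(c,k[:,0],.024)))
"
```

```text
clock: 39.75
eef_pos: [0.4905, 0.0373, 0.033]
orientation: [[-0.965, 0.261, 0.001], [0.261, 0.965, -0.0], [-0.001, 0.0, -1.0]]
ft_force: [0.1, -0.3, 0.0]
width: 0.517
grasp_force: 61.5
clock: 40.75
eef_pos: [0.4912, 0.0374, 0.2354]
orientation: [[-0.965, 0.261, 0.005], [0.261, 0.965, -0.001], [-0.005, 0.0, -1.0]]
ft_force: [0.1, 0.1, -0.6]
width: 0.749
grasp_force: 0.0
TCP [0.4903 0.0376 0.2332] 164.9
jig [ 4.904000e-01  3.780000e-02 -1.473830e+01  1.383007e+02  1.191842e+02]
[273. 176.] [ 4.90900e-01  3.86000e-02 -1.52160e+01  7.91394e+01  4.56809e+01]
white [ 78.215 309.755] [  0.5886  -0.2374 -38.2673  97.041   83.0136]
white [430.70454545 274.77272727] [ 0.6563  0.1863 10.6089 80.3732 50.5665]
white [272.27947598 169.10262009] [ 4.876000e-01  3.690000e-02 -1.470080e+01  1.357895e+02  1.184235e+02]
```

```bash
python3 -m handwheel '[[0.035,0.031,0,0,0,0.143,0.5],[0.035,0.031,0,0,0,0.143,0.5],[0.035,0.031,0,0,0,0.143,0.5],[0.035,0.031,0,0,0,0.143,0.5],[0.035,0.031,0,0,0,0.143,0.5],[0.035,0.031,0,0,0,0.143,0.5],[0,0,0,0,0,0,0.5],[0,0,0,0,0,0,0.5],[0,0,0,0,0,0,0.5]]'
cat >> h.py <<'E'
def press(c,z,ztop=.034):
    im=c['pixels']; hsv=cv2.cvtColor(im,cv2.COLOR_BGR2HSV); m=((hsv[...,1]<30)&(hsv[...,2]>110)).astype(np.uint8)
    for k in cv2.findContours(m,cv2.RETR_EXTERNAL,cv2.CHAIN_APPROX_NONE)[0]:
        if cv2.contourArea(k)>800:
            print('white',k[:,0].mean(0).round(),rect(plane(c,k[:,0],z)), cv2.approxPolyDP(k,3,True)[:,0].tolist()[:10])
E
python3 -c "
from h import *
c=look(.012); press(c,.024)
u=[int(x) for x in proj(c,[.66,.187,.058])[0]]; print(u)
g=cv2.cvtColor(c['pixels'],cv2.COLOR_BGR2GRAY)
for r in range(u[1]-50,u[1]+51,10): print(r,g[r,u[0]-40:u[0]+41:4].tolist())"
```

```text
clock: 41.6
eef_pos: [0.6569, 0.1863, 0.2302]
orientation: [[-0.983, -0.184, -0.003], [-0.184, 0.983, -0.0], [0.003, 0.0, -1.0]]
ft_force: [-0.8, -0.6, -0.2]
width: 0.503
grasp_force: 0.0
TCP [0.657  0.186  0.2316] -169.4
jig None
[135.   9.] [ 5.27300e-01  2.57000e-02 -7.89213e+01  5.02679e+01  1.97793e+01]
white [270. 390.] [  0.9427   0.2383 -87.7707 161.7562  41.0559] [[212, 376], [216, 398], [242, 397], [277, 404], [300, 398], [332, 397], [329, 389], [234, 375]]
white [ 30. 371.] [ 9.789000e-01 -5.990000e-02 -2.467800e+00  1.160933e+02  9.970860e+01] [[3, 409], [13, 412], [83, 353], [1, 342], [0, 399], [6, 406]]
white [462. 272.] [  0.7285   0.4201  66.9553 215.8293 116.6112] [[397, 211], [389, 228], [390, 240], [398, 252], [392, 254], [398, 261], [394, 262], [403, 287], [419, 304], [457, 325]]
white [269. 173.] [  0.6616   0.1774  32.8767 113.5317  95.9803] [[254, 125], [224, 149], [220, 167], [225, 192], [222, 195], [228, 196], [229, 206], [241, 218], [246, 217], [247, 222]]
white [149.  46.] [ 5.61700e-01  4.30000e-02 -7.90118e+01  1.34392e+02  8.85926e+01] [[67, 0], [65, 17]
[... 588 characters left out ...]
 94, 149, 147, 145, 114, 113, 108, 107, 82]
188 [112, 113, 114, 114, 115, 227, 228, 223, 220, 143, 138, 96, 93, 148, 218, 217, 108, 112, 112, 111, 110]
198 [112, 112, 113, 113, 113, 223, 224, 220, 216, 138, 135, 134, 115, 147, 217, 216, 85, 112, 111, 110, 109]
208 [110, 111, 112, 112, 113, 217, 222, 219, 219, 134, 132, 131, 124, 217, 216, 214, 105, 111, 110, 110, 109]
218 [109, 110, 110, 111, 111, 112, 112, 112, 112, 111, 112, 112, 111, 111, 111, 111, 110, 110, 110, 108, 109]
228 [109, 109, 109, 109, 110, 110, 110, 110, 110, 110, 110, 110, 110, 110, 109, 109, 109, 109, 109, 108, 108]
238 [107, 107, 107, 108, 108, 108, 109, 108, 109, 108, 109, 109, 109, 108, 108, 109, 108, 108, 107, 107, 107]
```

```bash
python3 -c "
from h import *
c=shot('wrist'); hsv=cv2.cvtColor(c['pixels'],cv2.COLOR_BGR2HSV); g=hsv[...,2]; print(ctrl.sense()['eef_pos'],yaw())
m=((g>195)&(hsv[...,1]<40)).astype(np.uint8); M=np.zeros_like(m); M[125:235,235:315]=m[125:235,235:315]
k=np.argwhere(M)[:,::-1].astype(float); print(rect(plane(c,k,.024)),k.min(0),k.max(0))
p=plane(c,[(k[:,0].min(),146),(k[:,0].max(),146)],.024); print(p)
for r in (150,170,190,205): print(r,g[r,248:302].tolist())
print(g[130:225,256].tolist())"
```

```text
[0.65707505 0.18582545 0.23242753] -169.4411441700865
[ 0.657   0.1867 10.2803 76.6601 47.8249] [251. 141.] [296. 211.]
[[0.62862908 0.15800379 0.024     ]
 [0.62007964 0.20415878 0.024     ]]
150 [114, 122, 169, 222, 234, 233, 236, 238, 238, 237, 236, 236, 234, 233, 234, 236, 235, 235, 235, 233, 230, 232, 231, 232, 233, 231, 230, 229, 231, 230, 227, 226, 226, 226, 228, 228, 229, 230, 231, 229, 226, 225, 225, 226, 223, 223, 223, 220, 197, 126, 80, 79, 83, 112]
170 [116, 115, 136, 215, 231, 230, 231, 233, 233, 232, 230, 231, 230, 228, 228, 230, 227, 193, 130, 150, 151, 150, 149, 147, 147, 147, 146, 145, 143, 137, 97, 96, 95, 98, 130, 148, 149, 151, 150, 149, 148, 147, 148, 148, 145, 145, 145, 143, 136, 85, 83, 83, 83, 83]
190 [116, 115, 126, 180, 220, 225, 225, 227, 227, 227, 225, 224, 224, 222, 221, 223, 225, 216, 124, 139, 142, 142, 140, 140, 139, 139, 138, 139, 138, 135, 127, 95, 93, 100, 146, 147, 148, 148, 160, 214, 219, 219, 220, 219, 218, 217, 215, 198, 138, 83, 86, 110, 113, 113]
205 [113, 113, 115, 141, 211, 223, 221, 222, 223, 223, 221, 220, 221, 219, 217, 219, 222, 214, 116, 131, 136, 136, 135, 135, 134, 132, 133, 135, 133, 130, 130, 129, 118, 130, 217, 217, 219, 219, 219, 218, 217, 217, 218, 216, 215, 215, 213, 185, 91, 81, 81, 84, 112, 111]
[111, 111, 111, 112, 112, 112, 113, 90, 114, 114, 186, 226, 239, 240, 239, 239, 239, 239, 239, 238, 238, 237, 237, 237, 237, 237, 237, 236, 236, 236, 236, 236, 235, 235, 235, 235, 234, 234, 234, 233, 233, 233, 233, 232, 232, 232, 232, 232, 232, 231, 231, 231, 230, 230, 230, 229, 229, 228, 228, 228, 227, 227, 227, 226, 226, 226, 225, 225, 225, 224, 224, 224, 224, 223, 223, 223, 223, 223, 222, 223, 222, 219, 154, 115, 112, 112, 112, 112, 112, 111, 111, 111, 111, 111, 111]
```

```bash
python3 -m handwheel '[[0,0.001,-0.05,0,0,0,0.5],[0,0,-0.05,0,0,0,0.5],[0,0,-0.05,0,0,0,0.5],[0,0,-0.05,0,0,0,0.5],[0,0,-0.04,0,0,0,0.5],[0,0,-0.02,0,0,0,0.5],[0,0,-0.01,0,0,0,0.5],[0,0,0,0,0,0,0.5],[0,0,0,0,0,0,0.5]]'; python3 -c "
from h import *
print(ctrl.sense()['eef_pos'],yaw())"; python3 -m handwheel '[[0,0,0,0,0,0,0],[0,0,0,0,0,0,0],[0,0,0,0,0,0,0],[0,0,0,0,0,0,0]]' 90
```

```text
clock: 42.45
eef_pos: [0.6584, 0.1869, 0.018]
orientation: [[-0.983, -0.184, 0.002], [-0.184, 0.983, 0.0], [-0.002, -0.0, -1.0]]
ft_force: [-0.0, -0.4, 0.0]
width: 0.499
grasp_force: 0.0
[0.65842338 0.18687811 0.01795975] -169.42161562231442
clock: 42.78
eef_pos: [0.6594, 0.1871, 0.0185]
orientation: [[-0.983, -0.184, 0.003], [-0.184, 0.983, -0.0], [-0.003, -0.001, -1.0]]
ft_force: [-1.8, -1.1, 5.7]
width: 0.165
grasp_force: 88.6
```

```bash
python3 -m handwheel '[[0,0,0.01,0,0,0,0],[0,0,0.03,0,0,0,0],[0,0,0.05,0,0,0,0],[0,0,0.05,0,0,0,0],[0,0,0.05,0,0,0,0],[0,0,0.01,0,0,0,0],[0,0,0,0,0,0,0]]' 110; python3 -m handwheel '[[-0.0348,-0.0312,0,0,0,-0.141,0],[-0.0348,-0.0312,0,0,0,-0.141,0],[-0.0348,-0.0312,0,0,0,-0.141,0],[-0.0348,-0.0312,0,0,0,-0.141,0],[-0.0348,-0.0312,0,0,0,-0.141,0],[-0.0348,-0.0312,0,0,0,-0.141,0],[0,0,0,0,0,0,0],[0,0,0,0,0,0,0],[0,0,0,0,0,0,0]]'; python3 -c "
from h import *
s=ctrl.sense(); print(s['eef_pos'],yaw())
c=shot('wrist'); hsv=cv2.cvtColor(c['pixels'],cv2.COLOR_BGR2HSV); g=hsv[...,2]
m=((g>120)&(hsv[...,1]<45)).astype(np.uint8)
for k in cv2.findContours(m,cv2.RETR_EXTERNAL,cv2.CHAIN_APPROX_NONE)[0]:
    if cv2.contourArea(k)>600: print(k[:,0].mean(0).round(),rect(plane(c,k[:,0],s['eef_pos'][2]-.0182+.024)))
cv2.imwrite('pics/w13.png',c['pixels'])
c=shot('top'); 
"
```

```text
clock: 43.37
eef_pos: [0.6598, 0.1875, 0.1802]
orientation: [[-0.983, -0.184, 0.006], [-0.184, 0.983, 0.001], [-0.006, -0.0, -1.0]]
ft_force: [1.2, -0.6, -6.9]
width: 0.158
grasp_force: 108.4
clock: 44.12
eef_pos: [0.4901, 0.0376, 0.174]
orientation: [[-0.967, 0.255, -0.002], [0.255, 0.967, 0.001], [0.002, 0.0, -1.0]]
ft_force: [0.3, -0.1, -6.1]
width: 0.159
grasp_force: 109.3
[0.49007381 0.03759755 0.17402351] 165.22846127805417
[273. 370.] [ 5.47200e-01  2.38000e-02 -1.60333e+01  4.34167e+01  2.77021e+01]
[266. 211.] [4.792000e-01 4.530000e-02 7.507390e+01 3.172963e+02 2.102422e+02]
```

```bash
python3 -m handwheel '[[0.003,-0.0005,-0.03,0,0,0,0],[0,0,-0.04,0,0,0,0],[0,0,-0.035,0,0,0,0],[0,0,0,0,0,0,0],[0,0,0,0,0,0,0],[0,0,0,0,0,0,0]]'; python3 -c "
from h import *
s=ctrl.sense(); print(s['eef_pos'],yaw())
c=shot('wrist'); hsv=cv2.cvtColor(c['pixels'],cv2.COLOR_BGR2HSV); g=hsv[...,2]
zp=s['eef_pos'][2]-.0182+.024
for z,dx,dy in((zp,40,25),):
    R=np.array([[.966,.259],[-.259,.966]])  # rows: jig x, y axes
    q=[np.r_[np.array([.4906,.0378])+np.array([a*.04,0*0])@np.eye(2)*0+ (a*.04)*np.array([.966,-.259])+(b*.025)*np.array([.259,.966]),z] for a in(-1,1) for b in(-1,1)]
    print(proj(c,q).round(1).tolist())
for r in(190,205,220): print(r,g[r,200:345:2].tolist())
print(g[130:300:2,255].tolist())
for u,q in red(c,.058): print(u,q)
"
```

```text
clock: 44.72
eef_pos: [0.4941, 0.0373, 0.0934]
orientation: [[-0.967, 0.254, 0.001], [0.254, 0.967, -0.0], [-0.001, 0.0, -1.0]]
ft_force: [0.5, -0.5, -5.9]
width: 0.16
grasp_force: 109.2
[0.49409759 0.03730772 0.09344339] 165.28636192622395
[[216.2, 187.2], [325.8, 187.6], [223.4, 334.2], [318.0, 334.4]]
190 [222, 222, 222, 222, 222, 222, 222, 222, 222, 222, 215, 141, 144, 143, 143, 144, 147, 146, 145, 144, 144, 144, 144, 143, 143, 144, 145, 144, 143, 143, 142, 140, 141, 141, 141, 142, 141, 140, 137, 112, 112, 112, 110, 109, 108, 109, 109, 110, 111, 111, 111, 112, 112, 111, 111, 110, 110, 110, 109, 108, 109, 109, 103, 143, 143, 142, 143, 142, 142, 142, 144, 141, 139]
205 [222, 222, 222, 222, 222, 222, 221, 222, 222, 222, 171, 185, 204, 202, 203, 205, 207, 206, 204, 203, 203, 202, 200, 201, 201, 202, 201, 201, 200, 198, 195, 196, 196, 191, 120, 120, 119, 118, 118, 118, 119, 117, 116, 115, 116, 116, 116, 117, 117, 118, 117, 119, 118, 117, 116, 116, 117, 115, 114, 115, 115, 113, 108, 116, 143, 143, 143, 142, 143, 145, 142, 140, 141]
220 [222, 221, 221, 222, 221, 222, 220, 220, 220, 222, 217, 176, 200, 201, 199, 202, 204, 203, 202, 200, 200, 199, 198, 198, 197, 199, 198, 198, 197, 195, 193, 119, 118, 119, 119, 119, 119, 118, 116, 117, 118, 116, 115, 114, 114, 115, 116, 117, 116, 118, 119, 119, 117, 117, 116, 115, 117, 115, 115, 116, 115, 114, 107, 144, 143, 144, 144, 145, 143, 146, 142, 142, 145]
[222, 222, 222, 222, 223, 222, 222, 222, 222, 148, 80, 79, 145, 148, 122, 131, 125, 124, 119, 123, 129, 132, 132, 132, 132, 103, 105, 105, 105, 105, 144, 182, 202, 202, 202, 201, 201, 200, 200, 200, 200, 199, 198, 198, 198, 197, 197, 122, 120, 118, 117, 106, 102, 82, 80, 71, 70, 70, 70, 70, 70, 74, 74, 72, 71, 71, 70, 70, 68, 68, 67, 67, 67, 66, 65, 64, 63, 63, 62, 49, 43, 43, 42, 41, 40]
[289.50961538 174.23076923] [4.57200e-01 5.72000e-02 7.51902e+01 2.63376e+01 4.63860e+00]
```

```bash
python3 -m handwheel '[[-0.002,-0.0005,-0.01,0,0,0,0],[0,0,-0.009,0,0,0,0],[0,0,0,0,0,0,0],[0,0,0,0,0,0,0],[0,0,0,0,0,0,0]]';  python3 -m handwheel '[[0,0,-0.0015,0,0,0,0],[0,0,0,0,0,0,0],[0,0,0,0,0,0,0]]'
```

```text
clock: 45.18
eef_pos: [0.4914, 0.0367, 0.0767]
orientation: [[-0.967, 0.255, -0.0], [0.255, 0.967, 0.0], [0.0, 0.0, -1.0]]
ft_force: [0.4, 0.4, -6.7]
width: 0.159
grasp_force: 109.2
clock: 45.43
eef_pos: [0.4918, 0.0367, 0.0765]
orientation: [[-0.967, 0.255, 0.001], [0.255, 0.967, -0.0], [-0.001, 0.0, -1.0]]
ft_force: [-5.7, 0.3, 6.0]
width: 0.16
grasp_force: 111.3
```

```bash
python3 -m handwheel '[[0,0,0,0,0,0,0.2],[0,0,0,0,0,0,0.3],[0,0,0,0,0,0,0.45],[0,0,0,0,0,0,0.5],[0,0,0.02,0,0,0,0.5],[0,0,0.05,0,0,0,0.5],[0,0,0.05,0,0,0,0.5],[0,0,0.05,0,0,0,0.5],[0,0,0.04,0,0,0,0.5],[0,0,0,0,0,0,0.5],[0,0,0,0,0,0,0.5]]' 40; python3 -c "
from h import *
c=look(.058); hsv=cv2.cvtColor(c['pixels'],cv2.COLOR_BGR2HSV); g=hsv[...,2]
q=lambda L,W,z:proj(c,[np.r_[np.array([.4906,.0378])+(a*L)*np.array([.966,-.259])+(b*W)*np.array([.259,.966]),z] for a in(-1,1) for b in(-1,1)]).round(1).tolist()
print(q(.04,.025,.082)); print(q(.025,.008,.116))
for r in(165,190,210): print(r,g[r,230:320].tolist())
for k in (250,295): print(g[120:240,k].tolist())
"
```

```text
clock: 46.35
eef_pos: [0.4929, 0.0364, 0.2458]
orientation: [[-0.967, 0.255, 0.004], [0.255, 0.967, -0.001], [-0.004, 0.0, -1.0]]
ft_force: [-0.4, -1.2, -0.4]
width: 0.5
grasp_force: 0.0
TCP [0.4921 0.0366 0.2439] 165.2
jig [ 4.902000e-01  3.770000e-02 -1.485980e+01  1.385147e+02  1.192645e+02]
[[245.8, 141.4], [300.5, 141.6], [247.7, 223.4], [298.2, 223.5]]
[[263.6, 164.9], [282.7, 165.0], [264.0, 221.0], [282.1, 221.1]]
165 [233, 235, 233, 233, 232, 232, 232, 232, 232, 233, 233, 233, 233, 232, 233, 233, 227, 178, 208, 215, 214, 216, 218, 218, 217, 216, 215, 216, 215, 213, 213, 215, 215, 208, 121, 100, 101, 101, 100, 100, 100, 100, 100, 100, 100, 99, 98, 99, 97, 97, 97, 96, 98, 134, 134, 135, 135, 136, 135, 134, 133, 133, 133, 133, 130, 130, 132, 130, 128, 127, 159, 159, 156, 157, 158, 159, 158, 170, 231, 231, 230, 231, 230, 231, 231, 230, 232, 229, 228, 227]
190 [232, 232, 232, 232, 232, 232, 232, 232, 232, 232, 232, 232, 232, 232, 232, 232, 230, 204, 195, 211, 210, 210, 212, 213, 214, 212, 211, 211, 210, 208, 207, 208, 211, 204, 129, 128, 138, 138, 137, 136, 135, 135, 134, 134, 13
[... 1181 characters left out ...]
6, 208, 186, 225, 231, 231, 197, 130, 107, 107, 107, 106, 106, 106, 106, 105, 105, 104, 104, 103, 103]
[231, 163, 163, 164, 153, 153, 153, 153, 153, 84, 64, 64, 126, 149, 144, 127, 122, 111, 105, 107, 106, 125, 127, 129, 129, 129, 129, 129, 129, 129, 129, 130, 130, 130, 130, 130, 130, 130, 131, 131, 130, 131, 131, 131, 131, 130, 132, 132, 132, 132, 132, 132, 142, 196, 202, 201, 202, 201, 201, 201, 201, 201, 200, 201, 201, 200, 201, 200, 200, 200, 200, 200, 200, 200, 200, 199, 199, 199, 199, 199, 198, 199, 199, 198, 198, 198, 198, 197, 197, 198, 197, 197, 197, 197, 197, 196, 196, 196, 196, 196, 197, 180, 225, 231, 231, 194, 128, 107, 107, 106, 106, 106, 105, 105, 105, 104, 104, 103, 104, 103]
```

Pile and press sit within about 1–2 mm of the outline. Now the dial.

```bash
python3 -m handwheel '[[-0.0052,0.0492,0,0,0,0.039,0.4],[-0.0052,0.0492,0,0,0,0.039,0.4],[-0.0052,0.0492,0,0,0,0.039,0.4],[-0.0052,0.0492,0,0,0,0.039,0.4],[-0.0052,0.0492,0,0,0,0.039,0.4],[-0.0052,0.0492,0,0,0,0.039,0.4],[-0.0052,0.0492,0,0,0,0.039,0.4],[0,0,0,0,0,0,0.4],[0,0,0,0,0,0,0.4],[0,0,0,0,0,0,0.4]]'; python3 -m handwheel '[[0,0,-0.05,0,0,0,0.4],[0,0,-0.05,0,0,0,0.4],[0,0,-0.05,0,0,0,0.4],[0,0,-0.02,0,0,0,0.4],[0,0,0,0,0,0,0.4],[0,0,0,0,0,0,0.4]]';python3 -c "
from h import *
print(ctrl.sense()['eef_pos'],yaw())"
```

```text
clock: 47.23
eef_pos: [0.4619, 0.3118, 0.2421]
orientation: [[-0.993, 0.114, -0.002], [0.114, 0.993, -0.001], [0.002, -0.001, -1.0]]
ft_force: [-0.1, -0.7, -0.4]
width: 0.402
grasp_force: 0.0
clock: 47.73
eef_pos: [0.4622, 0.3107, 0.1071]
orientation: [[-0.993, 0.117, -0.002], [0.117, 0.993, -0.001], [0.002, -0.001, -1.0]]
ft_force: [0.9, 0.6, 0.5]
width: 0.402
grasp_force: 0.0
[0.46219825 0.31068735 0.10705359] 173.30896999317775
```

```bash
python3 -m handwheel '[[0.0005,0.001,-0.03,0,0,0,0.4],[0,0,-0.015,0,0,0,0.4],[0,0,0,0,0,0,0.4],[0,0,0,0,0,0,0],[0,0,0,0,0,0,0],[0,0,0,0,0,0,0],[0,0,0,0,0,0,0]]' 50;python3 -m handwheel '[[0,0,0,0,0,-0.2222,0],[0,0,0,0,0,-0.2222,0],[0,0,0,0,0,-0.2222,0],[0,0,0,0,0,-0.2222,0],[0,0,0,0,0,-0.2222,0],[0,0,0,0,0,-0.2222,0],[0,0,0,0,0,-0.2222,0],[0,0,0,0,0,-0.2222,0],[0,0,0,0,0,-0.2222,0],[0,0,0,0,0,-0.2222,0],[0,0,0,0,0,-0.2222,0],[0,0,0,0,0,-0.2222,0]]'; python3 -m handwheel '[[0,0,0,0,0,0,0],[0,0,0,0,0,0,0]]'; python3 -c "
from h import *
print(yaw())"
```

```text
clock: 48.32
eef_pos: [0.4632, 0.3111, 0.0731]
orientation: [[-0.993, 0.116, 0.0], [0.116, 0.993, -0.004], [-0.001, -0.004, -1.0]]
ft_force: [-3.5, -11.9, 3.6]
width: 0.156
grasp_force: 50.9
clock: 49.32
eef_pos: [0.4631, 0.3107, 0.0731]
orientation: [[-0.053, 0.999, 0.001], [0.999, 0.053, -0.005], [-0.005, 0.0, -1.0]]
ft_force: [-4.5, -14.0, 4.4]
width: 0.153
grasp_force: 50.9
clock: 49.48
eef_pos: [0.4631, 0.3107, 0.0732]
orientation: [[-0.058, 0.998, 0.001], [0.998, 0.058, -0.005], [-0.005, 0.0, -1.0]]
ft_force: [-4.5, -13.9, 4.3]
width: 0.154
grasp_force: 50.9
93.31194941347422
```

Release, lift, and check the dial and the pile by numbers.

```bash
python3 -m handwheel '[[0,0,0,0,0,0,0.25],[0,0,0,0,0,0,0.4],[0,0,0,0,0,0,0.4],[0,0,0.05,0,0,0,0.4],[0,0,0.05,0,0,0,0.4],[0,0,0.05,0,0,0,0.4],[0,0,0.03,0,0,0,0.4],[0,0,0,0,0,0,0.4],[0,0,0,0,0,0,0.4],[0,0,0,0,0,0,0.4]]'; python3 -c "
from h import *
c=shot('wrist','w14.png'); print(ctrl.sense()['eef_pos'],yaw())
g=cv2.cvtColor(c['pixels'],cv2.COLOR_BGR2GRAY); hsv=cv2.cvtColor(c['pixels'],cv2.COLOR_BGR2HSV)
m=((g>150)&(hsv[...,1]<60)).astype(np.uint8)
for k in cv2.findContours(m,cv2.RETR_EXTERNAL,cv2.CHAIN_APPROX_NONE)[0]:
    p=plane(c,k[:,0],.1); d=p.mean(0)[:2]-[.463,.312]
    if np.hypot(*d)<.06: print(k[:,0].mean(0).round(),len(k),'dir',np.degrees(np.arctan2(d[1],d[0])).round(1),np.hypot(*d).round(3),rect(p))
d=shot('scene'); u=proj(d,[.4906,.0378,.06])[0]; x,y=u.astype(int)
q=lambda L,W,z:proj(d,[np.r_[np.array([.4906,.0378])+(a*L)*np.array([.966,-.259])+(b*W)*np.array([.259,.966]),z] for a in(-1,1) for b in(-1,1)]).round(1).tolist()
print('block top exp',q(.04,.025,.082)); 
for uu,r in red(d,.058): 
    if np.hypot(*(uu-u))<40: print('scene red',uu,r)
cv2.imwrite('pics/s14.png',d['pixels'])
"
```

```text
clock: 50.32
eef_pos: [0.4628, 0.3132, 0.2153]
orientation: [[-0.06, 0.998, 0.0], [0.998, 0.06, 0.0], [0.0, 0.0, -1.0]]
ft_force: [0.4, -0.1, -0.2]
width: 0.399
grasp_force: 0.0
[0.46245536 0.31295958 0.21456953] 93.44482272214493
[251. 253.] 1 dir -110.4 0.048 [0.4463 0.267  0.     0.     0.    ]
[215. 216.] 1 dir -165.0 0.05 [0.415  0.2992 0.     0.     0.    ]
[201. 198.] 1 dir 177.9 0.06 [0.4035 0.3141 0.     0.     0.    ]
[279. 140.] 20 dir 88.2 0.053 [0.4647 0.3651 3.373  5.4459 5.3418]
[268. 139.] 21 dir 97.5 0.053 [0.4562 0.3646 3.3056 5.4471 5.3442]
[280. 189.] 554 dir 68.3 0.013 [  0.4625   0.3226  82.626  115.7946 115.5654]
block top exp [[284.9, 177.1], [301.5, 171.9], [296.0, 199.3], [313.0, 193.8]]
```

```bash
python3 -c "
from h import *
im=cv2.imread('pics/w14.png'); g=cv2.cvtColor(im,cv2.COLOR_BGR2GRAY)
for r in range(158,232,6): print(r,g[r,252:300:2].tolist())
s=cv2.imread('pics/s14.png'); 
for r in range(165,230,5): print(r,[tuple(int(v) for v in s[r,c]) for c in range(286,316,6)])
"
```

```text
158 [158, 159, 159, 159, 159, 154, 97, 98, 97, 97, 98, 98, 97, 97, 108, 160, 161, 160, 161, 161, 161, 161, 161, 161]
164 [159, 155, 99, 97, 90, 114, 86, 86, 85, 105, 176, 176, 149, 85, 93, 132, 120, 95, 82, 106, 162, 162, 162, 162]
170 [115, 136, 136, 137, 138, 133, 88, 84, 84, 133, 217, 217, 211, 84, 84, 113, 141, 141, 141, 141, 141, 124, 88, 121]
176 [136, 137, 138, 137, 138, 134, 89, 102, 120, 202, 255, 255, 255, 140, 120, 98, 141, 140, 141, 141, 140, 140, 140, 141]
182 [136, 137, 138, 138, 139, 135, 91, 103, 120, 214, 255, 255, 255, 140, 117, 100, 141, 141, 141, 141, 141, 141, 141, 141]
188 [136, 137, 139, 138, 140, 136, 92, 105, 124, 217, 255, 255, 255, 139, 115, 100, 142, 142, 142, 141, 141, 141, 141, 141]
194 [137, 137, 138, 138, 139, 140, 121, 104, 125, 216, 255, 255, 255, 137, 112, 107, 142, 142, 142, 141, 141, 141, 141, 140]
200 [135, 137, 136, 137, 138, 138, 91, 104, 126, 216, 255, 255, 255, 135, 109, 106, 140, 141, 140, 140, 140, 139, 139, 139]
206 [133, 134, 135, 136, 136, 137, 90, 103, 127, 129, 133, 135, 134, 132, 107, 104, 140, 139, 139, 139, 138, 137, 137, 137]
212 [
[... 880 characters left out ...]
 242)]
190 [(65, 89, 175), (184, 194, 198), (148, 155, 158), (98, 102, 104), (190, 200, 206)]
195 [(141, 154, 168), (92, 96, 97), (186, 194, 198), (183, 191, 196), (110, 116, 116)]
200 [(228, 237, 241), (60, 80, 151), (98, 101, 104), (96, 101, 121), (80, 99, 147)]
205 [(231, 240, 242), (140, 159, 175), (71, 98, 185), (98, 121, 142), (73, 91, 123)]
210 [(229, 239, 241), (108, 113, 119), (88, 112, 146), (82, 106, 163), (104, 110, 116)]
215 [(228, 239, 241), (230, 240, 243), (225, 236, 238), (232, 242, 243), (232, 241, 243)]
220 [(228, 237, 240), (227, 238, 240), (229, 239, 242), (230, 237, 241), (104, 109, 111)]
225 [(125, 135, 137), (132, 141, 142), (92, 97, 100), (95, 99, 100), (88, 94, 95)]
```

Pointer (column 273) lines up with the two dots at columns 268 and 279, and the pile stands. Handing in.

```bash
python3 -c "
from plant import ctrl
print(ctrl.sign_off())"
```

```text
the job is handed in; nothing more can be done
None
```

Job handed in at about 50 s; no verdict came back. By my own camera checks, the dial went to off, the four red panels are stacked on the jig with the press block on top, each within about 2 mm of centre when set down, and the dial now points at two dots. The third panel was found about 40 mm off and tipping after placing, so I re-laid it; I didn't re-check the brush or the hardener bottle before handing in.

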